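# Roll the slicer's feed roller into the vee cradle and clamp it

### The job

Push the white feed roller up the blue ramp with the fingers so that it rolls over the lip and drops into the two vee blocks; do not grip, lift or shove it hard. Take the fingers away and let it settle and centre itself while the clamp is still open, then swing the red-handled clamp lever over and press it down gently, by feel, until its sprung plunger bears firmly on the roller and the stiff hinge keeps it so. Leave the slicing disc, the jar and the wrench where they are.

Things in the scene. Friction and masses are not known exactly. Their poses are not given: they have to be found in the camera images.
- cradle: Fixed service cradle. Origin on the table under the middle of the vee; x is the rolling direction (ramp to vee), y runs along the vee, z up. Aluminium base plate 285 x 210 x 12 mm, from x = -175 to 110 mm. Things below given in 'cradle' mm are in this frame. From the ramp to the clamp all is symmetrical about y = 0.
- ramp_lip (a point): Top end of the blue ramp, at cradle (-18, 0, 56). The ramp is 150 mm wide in y and rises 5 degrees towards +x from x = -167 to this lip; past it the roller drops 9 mm into the vee.
- vee_seat (a point): Where the roller's centre lies when seated, cradle (0, 0, 69). Two dark 90-degree vee blocks, each 24 mm wide, at y = -45 and 45; bottom of the vee at z = 38, near flank up to the lip, far flank up to z = 68 at x = 30. The roller should lie across both, its middle within 30 mm of this point.
- roller_center (a point): Centre of the loose feed roller: slippery white sleeve 44 mm in diameter, 150 mm long, steel journals 20 x 20 mm at its ends, 0.3 to 0.5 kg; its y is its axis. Starts along cradle y, at x about -120, z about 69, on the ramp against two 7 mm high pegs at y = -65 and 65; rolls back to them if let go. Pushing takes 1 to 3 N; over 15 N from the fingers (any grip) marks it.
- roller: The same roller; origin 22 mm off its axis, turning with it.
- clamp_nominal (a point): Nominal middle of the clamp's hinge pin (along y), cradle (65, 0, 121). The clamp's post is height-adjustable: the true pin and all of the clamp lie up to 7 mm higher or lower than nominal, different every time and not measured, so the lever angle at which the plunger meets the roller must be felt.
- clamp_lever (a joint): Clamp lever angle, rad: 0 = level towards cradle -x over the vee, grows as it opens, 1.57 upright; starts 1.4 to 1.8, range -0.25 to 1.95. Steel bar 20 mm wide, 12 thick, ending in a red crossbar, 16 mm in diameter, 120 long in y, axis 130 mm from the pin: at angle a it is at x = 65 - 130 cos a, z = 121 + 130 sin a (z +-7). Stiff hinge, stays where left; 1 to 3 N at the crossbar moves it.
- plunger (a joint): Compression of the spring, 0 to 0.009 m, of the rubber-tipped sprung plunger (5 N per mm) under the lever, 65 mm from the pin, ball tip 20 mm in diameter reaching 30 mm below the lever's middle line. Once it is on the roller the push at the crossbar grows by about 1.2 N per mm of crossbar travel: stop at 6 to 8 N (some 10 N at the plunger). Under 5 N at the crossbar is too loose, above 12 N may mark the roller.
- disc: Bystander: steel slicing disc, 130 mm in diameter, 24 mm high at its hub, lying flat beside the cradle. Origin under its centre.
- jar: Bystander: white grease jar with green cap, 56 mm in diameter, 75 mm high. Origin under its centre.
- wrench: Bystander: steel wrench 170 mm long, lying flat along its x. Origin under its middle.

How it is judged (in metres and radians):
On the way, in this order (a step that is already met when the one before it is completed fails the run):
1. the roller lies at rest, centred in both vee blocks, untouched by the fingers, with the clamp lever still well open (x of roller_center in the frame of cradle between -0.004 and 0.004 m and z of roller_center in the frame of cradle between 0.065 and 0.0725 m and y of roller_center in the frame of cradle between -0.03 and 0.03 m and angle between the y axis of roller_center and the y axis of cradle, either way round below 0.05 rad and linear speed of roller below 0.02 m/s and contact force between the fingers and roller below 0.1 N and value of joint clamp_lever above 0.8 rad), for 0.3 s.
2. the clamp's plunger bears on the centred roller with more than 5 N (x of roller_center in the frame of cradle between -0.004 and 0.004 m and z of roller_center in the frame of cradle between 0.065 and 0.0725 m and y of roller_center in the frame of cradle between -0.03 and 0.03 m and angle between the y axis of roller_center and the y axis of cradle, either way round below 0.05 rad and linear speed of roller below 0.02 m/s and contact force between plunger and roller above 5 N), for 0.2 s.
At the end, for the whole second after the job is handed in: The roller lies at rest in both vee blocks, centred within 4 mm of the vee axis, at its seated height (65 to 72.5 mm), within 30 mm of the middle along its length and within 0.05 rad of the vee, and the released clamp lever stays down with its plunger pressing on the roller with more than 5 N (all of step 2 and velocity of joint clamp_lever between -0.05 and 0.05 rad/s); the robot touches nothing.
It fails at once if the fingers press on the roller with more than 15 N (gripped or shoved) (contact force between the fingers and roller above 15 N).
It fails at once if the plunger presses on the roller with more than 25 N (contact force between plunger and roller above 25 N).
It fails at once if the roller is lifted clear of the ramp or vee (z of roller_center in the frame of cradle above 0.092 m).
It fails at once if a bystander (disc, jar, wrench) is moved by more than 30 mm (distance of any of disc, jar, wrench from where it was at the start of the episode above 0.03 m).
It also fails if it takes over 72 s, if anything falls off the work surface, if the arm or the gripper's body presses on something with over 40 N, if the wrist force passes 120 N, or if a joint passes its speed limit or range.

### The arm

A 6-joint arm with a two-finger parallel gripper is mounted at the origin on the work surface. World frame = base frame: x ahead of the robot, y to its left, z up, the work surface at z = 0. Lengths are in mm, angles in rad, forces in N, time in s.
With the tool pointing down it reaches from about 275 to 750 mm from the base axis. Payload 10.2 kg.
Tool frame: the origin (TCP) lies midway between the tips of the shut fingers; the grasp point (between the pads) lies 19 mm behind it (ctrl.pinch_z is the distance from the TCP to the grasp point, in mm); x points along the fingers, z is the direction in which the jaws open and shut, and the axes are right-handed (so a half turn about x gives the same grasp; the last joint's range is limited). The gripper opens to 85 mm and grips with 20 to 120 N. Pads are 22 mm wide; open, the fingers measure 114 mm over their backs; the gripper's body (76 mm by 85 mm) begins 54 mm behind the grasp point. The pads swing forward as they close: fully open they stand 13 mm farther back than shut.
Start: joints at [0.988, 0.313, 1.498, -0, 1.331, -0.223], TCP at [184.858, 491.384, 198.394] pointing down, gripper open.
Joint ranges: [-2.94, 2.94], [-0.97, 2.17], [0.19, 2.56], [-1.23, 4.37], [0.02, 3.11], [-2.88, 2.88]. Speed limits (rad/s): [2.39, 2.39, 3.01, 3.14, 3.14, 3.14].

### API

Orientations are given as a unit quaternion [w, x, y, z].
In Python, from rig import ctrl, capture, workorder, nets gives the robot as it stands. The module is installed in compiled form; this text tells all that it offers.
- The arm moves only by the tool send_rows, never from a script. Its argument "rows" is text: rows parted by semicolons, each of 5 numbers parted by spaces: the opening, from 0 (shut) to 1 (fully open), then the shift along the tool's x, y, z in cm, then the turn about the tool's x in units of 5 degrees (1.0 is 5 degrees). In form: grip x y z yaw; .... A call has 1 to 12 rows; each row is the pose to reach, as a shift and turn from the pose commanded when the call began, along the tool's axes at that moment; what a row does not reach only later rows make up. A row lasts 1/10 s, in which the tool goes at most 50 mm and 8.59 degrees, less where a joint would pass 70% of its speed; a pose out of reach is approached as far as the arm can. A call with a gripper value outside its range is refused whole. The fingers move at their own pace and stop on an object; "grip_force" is the grip in N (left out, the last holds). Time passes only in rows, so rows that repeat a pose let the fingers close. It gives the time, the measured TCP pose, the force and the opening at its end, in the units of the state.
- ctrl.sense(): the state, without advancing time (a new reading comes with each control period).
- capture(name): name is "scene" or "top" or "wrist"; returns a dict with "pixels" (384x512x3 uint8, red, green, blue), "intrinsics" (3x3 intrinsics, pixels), "view" (4x4, takes a point from world to camera coordinates); the wrist camera has in their place "mount" (4x4, takes a point from camera to tool coordinates, whose origin is the TCP and whose axes are the tool frame's). Camera axes: x right, y down, z forward; pixel columns grow to the right and rows downward; lengths in mm; the calibration is good to about 2 mm. The wrist camera is an equidistant fisheye: a pixel r from the principal point sees the ray r / f radians off the axis. A picture is of the moment at which its call begins: read the wrist's pose just before it. There is no depth.
- workorder.finish_job(): hands the job in, once; it reports no verdict.
Trained networks look in a picture, given as the dict that the camera call returned (one of the last four; its "shot" number tells which), for a name from the list of things; names that differ only in an ending like _2 or _b are one class to them, and where a whole thing is asked for, a point or a joint stands for the part that bears it (a point fixed in the world has none). Each returns a list of dicts, best first, with "confidence" (0 to 1); they miss things now and then, are a little off and sometimes report something else, mostly with a low value. They report only what shows in the picture. A call takes as long as a camera call.
- nets.boxes_of(picture, target): "location" ([x, y, z] in mm, in world coordinates, good to about 4 mm: the middle of the surface that is visible of it).
- nets.spot_point(picture, target): "location" ([x, y, z] in mm, in world coordinates, good to about 4 mm: a listed point, or the origin of a listed thing).
The state is a dict: "time_s": time; "joints": joint angles; "dq": joint speeds; "tau": joint torques, N m; "eef_pos": TCP position; "ee_rot": TCP orientation; "force": force on the tool from outside, world axes, zero at the start; "wrist_torque": the same for the moment, N m; "grip_width": opening from 0.0 (shut) to 1.0 (fully open).
Only numpy, scipy, OpenCV 4.12 (cv2) and the standard library are available. Lean on these libraries where they do the work, as an engineer would, in place of code of your own. Each camera call takes 0.05 s, during which the arm holds its last target.

## Working session

There is one attempt and no reset: what is moved stays moved. The work goes in short steps, Python scripts to look and compute and a tool call to move; the robot and the scene stay as the last step left them, time stands still between calls to the robot, and variables do not carry over. Pictures are saved under pics/ and viewed, and the job is handed in when it is done.

Besides the shell and the picture viewer there is one more tool, called after "Call:" as a command line: name --argument value ..., lists and objects as JSON in quotes. send_rows: Moves the arm, as the interface text tells. Its arguments: {"type":"object","properties":{"rows":{"type":"string"},"grip_force":{"type":"number"}},"required":["rows"]}

```bash
mkdir -p pics; python3 - <<'E'
from rig import ctrl,capture,nets
import cv2
s=ctrl.sense();print(s)
for n in ["scene","top"]:
    p=capture(n);cv2.imwrite(f"pics/{n}0.png",p["pixels"][:,:,::-1])
    for t in ["cradle","ramp_lip","vee_seat","roller_center","clamp_nominal","disc","jar","wrench"]:
        r=nets.spot_point(p,t)
        print(n,t,[(x["location"],round(x["confidence"],2)) for x in r[:2]])
    for t in ["clamp_lever","roller","plunger","cradle"]:
        r=nets.boxes_of(p,t)
        print(n,'box',t,[(x["location"],round(x["confidence"],2)) for x in r[:2]])
    print(p["intrinsics"],p["view"])
E
```

```text
{'time_s': 0.0, 'joints': array([ 9.87607745e-01,  3.13467632e-01,  1.49843390e+00, -2.87959245e-05,
        1.33104965e+00, -2.23423570e-01]), 'dq': array([-1.28109939e-04, -9.25912814e-04,  1.29332017e-03, -7.60872704e-05,
        3.20822955e-04, -1.66499675e-03]), 'tau': array([ 5.60006411e-04, -4.12268007e+01, -2.59747392e+01, -1.40326169e-04,
        4.10636640e-03, -1.26224134e-05]), 'eef_pos': array([184.68245752, 491.10980815, 197.82729846]), 'ee_rot': array([ 0.58094585, -0.40266554,  0.58182982,  0.40228901]), 'force': array([-0.45798298,  0.48576429,  0.23550709]), 'wrist_torque': array([ 0.01298786, -0.01562481,  0.03340546]), 'grip_width': 1.0016560193185464}
scene cradle [([592.6, -96.8, -0.4], 0.58)]
scene ramp_lip [([573.0, -104.4, 52.7], 0.75)]
scene vee_seat [([590.9, -96.2, 72.6], 0.65)]
scene roller_center [([477.4, -130.2, 71.6], 0.95)]
scene clamp_nominal [([655.3, -81.5, 119.0], 0.92)]
scene disc [([588.9, 135.3, -0.5], 0.93), ([472.0, -131.1, 44.9], 0.49)]
scene jar [([408.4, 60.7, -2.5], 0.68)]
scene wrench [([581.6, -284.3, 0.8], 0.56)]
scene box clamp_lever
[... 873 characters left out ...]
c [([584.0, 133.9, -3.1], 0.68)]
top jar [([406.2, 61.5, 1.7], 0.88)]
top wrench [([583.0, -279.3, 0.1], 0.68)]
top box clamp_lever [([471.0, -126.5, 86.8], 0.57)]
top box roller [([472.7, -128.1, 85.5], 0.72)]
top box plunger [([636.2, -83.4, 189.6], 0.48)]
top box cradle [([560.1, -87.0, 12.7], 0.75)]
[[408.18380492   0.         253.58669638]
 [  0.         408.18380492 192.02068145]
 [  0.           0.           1.        ]] [[-2.80457776e-02 -9.99592202e-01 -5.37246694e-03  1.03291777e+02]
 [-9.88386217e-01  2.85335898e-02 -1.49259906e-01  5.26807303e+02]
 [ 1.49352334e-01  1.12396214e-03 -9.88783402e-01  9.65577008e+02]
 [ 0.00000000e+00  0.00000000e+00  0.00000000e+00  1.00000000e+00]]
```

View pics/scene0.png

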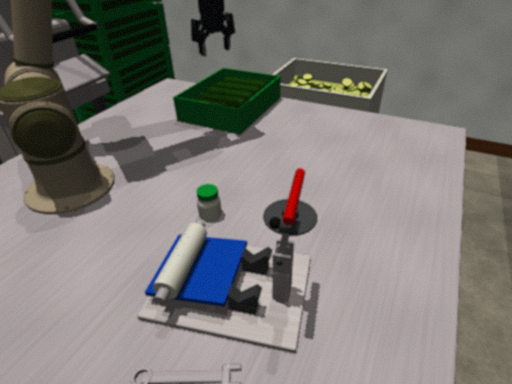

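View pics/top0.png

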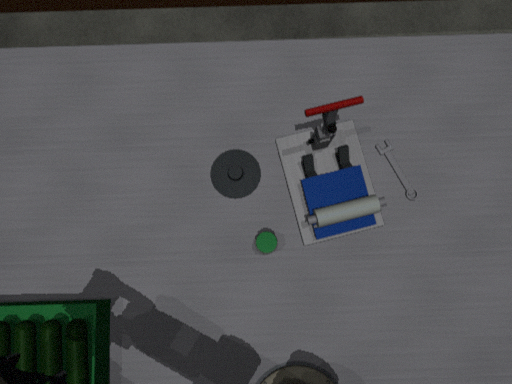

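```bash
cat > h.py <<'E'
import numpy as np, cv2
from scipy.optimize import least_squares
from scipy.spatial.transform import Rotation as R
def proj(p,P):
    P=np.atleast_2d(P); c=P@p["view"][:3,:3].T+p["view"][:3,3]
    u=c@p["intrinsics"].T; return u[:,:2]/u[:,2:]
def c2w(q,P):
    P=np.atleast_2d(np.array(P,float)); c,s=np.cos(q[2]),np.sin(q[2])
    return np.c_[q[0]+c*P[:,0]-s*P[:,1], q[1]+s*P[:,0]+c*P[:,1], P[:,2]]
def w2c(q,P):
    P=np.atleast_2d(np.array(P,float)); c,s=np.cos(q[2]),np.sin(q[2]); d=P-[q[0],q[1],0]
    return np.c_[c*d[:,0]+s*d[:,1],-s*d[:,0]+c*d[:,1],P[:,2]]
def rot(s): w=s["ee_rot"]; return R.from_quat([w[1],w[2],w[3],w[0]]).as_matrix()
E
python3 - <<'E'
from h import *
from rig import capture
m={"c":[0,0],"l":[-18,0],"v":[0,0],"p":[65,0],"r":[-120,0]}
obs=[("c",592.6,-96.8),("l",573,-104.4),("v",590.9,-96.2),("r",477.4,-130.2),("p",655.3,-81.5),("c",584.8,-97.4),("l",564.7,-99.8),("v",585.2,-96),("r",475.3,-130.3),("p",650,-82.3)]
f=lambda q:np.concatenate([c2w(q,[m[k]+[0]])[0,:2]-[x,y] for k,x,y in obs])
r=least_squares(f,[588,-97,.27]);q=r.x;print(q,r.fun.round(1))
np.save("q.npy",q)
for n in ["scene","top"]:
    p=capture(n);im=cv2.resize(p["pixels"][:,:,::-1],None,fx=4,fy=4,interpolation=cv2.INTER_CUBIC)
    def ln(P,col):
        u=(proj(p,c2w(q,P))*4+2).astype(int).reshape(-1,1,2); cv2.polylines(im,[u],True,col,1)
    ln([[-175,-105,12],[110,-105,12],[110,105,12],[-175,105,12]],(0,255,255))
    z0=56-149*np.tan(np.radians(5))
    ln([[-167,-75,z0],[-18,-75,56],[-18,75,56],[-167,75,z0]],(0,255,0))
    for y in(-45,45): ln([[30,y-12,68],[30,y+12,68],[0,y+12,38],[0,y-12,38]],(255,0,255))
    ln([[65,-10,121],[65,10,121],[65,10,251],[65,-10,251]],(255,255,0))
    c=(proj(p,c2w(q,[[-20,0,80]]))[0]*4).astype(int)
    x0=max(0,min(2048-800,c[0]-400));y0=max(0,min(1536-600,c[1]-300))
    cv2.imwrite(f"pics/{n}1.png",im[y0:y0+600,x0:x0+800])
E
```

```text
[ 5.88983929e+02 -9.75700633e+01  2.71823903e-01] [-3.6 -0.8 -1.4  2.  -1.9 -1.4 -4.   0.4 -3.7  1.4  4.2 -0.2  6.9 -2.6
  3.8 -1.6 -1.9  0.5  1.6  2.2]
```

View pics/scene1.png

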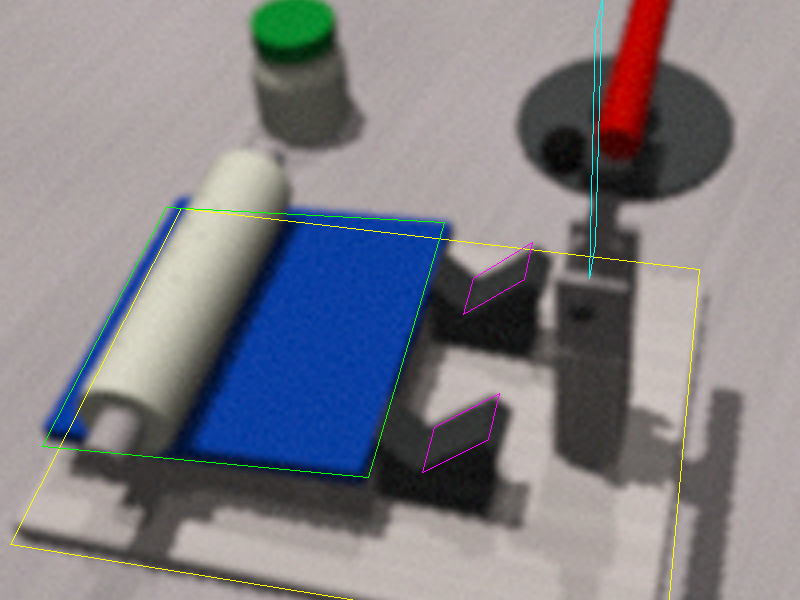

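View pics/top1.png

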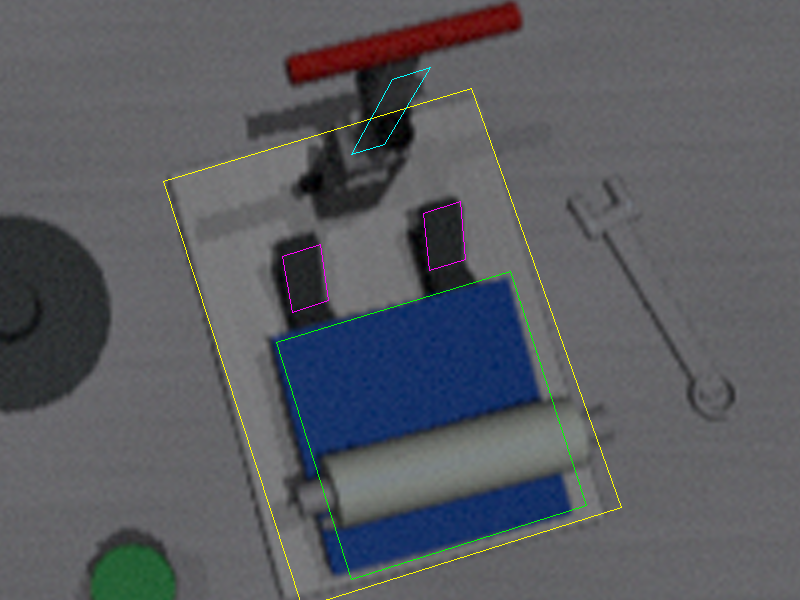

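```bash
python3 - <<'E'
from h import *
from rig import capture
q0=np.load("q.npy"); z0=56-149*np.tan(np.radians(5))
L=[-18,75,56];Rr=[-18,-75,56];A=[-167,75,z0];B=[-167,-75,z0]
cl={"scene":[(L,(452,224)),(Rr,(363,478)),(B,(45,432))],"top":[(L,(272,340)),(Rr,(510,277)),(B,(575,509)),(A,(333,575))]}
ps={};off={}
for n in cl:
    p=ps[n]=capture(n)
    c=(proj(p,c2w(q0,[[-20,0,80]]))[0]*4).astype(int)
    off[n]=np.array([max(0,min(2048-800,c[0]-400)),max(0,min(1536-600,c[1]-300))])
def f(q): return np.concatenate([ (proj(ps[n],c2w(q,[P]))[0]-(np.array(u)+off[n]-1.5)/4) for n in cl for P,u in cl[n]])
r=least_squares(f,q0);q=r.x;print(q,r.fun.round(2));np.save("q.npy",q)
for n in cl:
    p=ps[n];im=cv2.resize(p["pixels"][:,:,::-1],None,fx=4,fy=4,interpolation=cv2.INTER_CUBIC)
    def ln(P,col):
        u=(proj(p,c2w(q,P))*4+2).astype(int).reshape(-1,1,2); cv2.polylines(im,[u],True,col,1)
    ln([[-175,-105,12],[110,-105,12],[110,105,12],[-175,105,12]],(0,255,255))
    ln([A,L,Rr,B],(0,255,0))
    for y in(-45,45): ln([[30,y-12,68],[30,y+12,68],[0,y+12,38],[0,y-12,38]],(255,0,255))
    for y in(-75,75):ln([[-120+22*np.cos(t),y,69+22*np.sin(t)] for t in np.linspace(0,6.28,40)],(0,0,255))
    for a in(1.5,1.7,1.9):
        x,z=65-130*np.cos(a),121+130*np.sin(a); ln([[x,-60,z],[x,60,z]],(255,255,0))
    x0,y0=off[n]; y0-=80
    cv2.imwrite(f"pics/{n}2.png",im[y0:y0+600,x0:x0+800])
s=__import__("rig").ctrl.sense()
print(rot(s).round(3)); T=rot(s); cy=np.array([-np.sin(q[2]),np.cos(q[2]),0])
ang=np.arctan2(T[:,0]@np.cross(T[:,2],cy),T[:,2]@cy);print("yaw deg",np.degrees(ang),s["joints"])
E
```

```text
[ 5.90061387e+02 -9.74997195e+01  2.25825349e-01] [ 0.17 -0.44 -0.02 -0.92 -0.2  -0.2   0.32 -1.11 -0.03 -0.58  0.14  0.81
  1.04 -0.04]
[[ 0.    -0.936  0.352]
 [ 0.     0.352  0.936]
 [-1.    -0.     0.   ]]
yaw deg -33.553190457839754 [ 9.87640781e-01  3.12893505e-01  1.49768470e+00 -9.13598676e-06
  1.33099991e+00 -2.23365078e-01]
```

View pics/scene2.png

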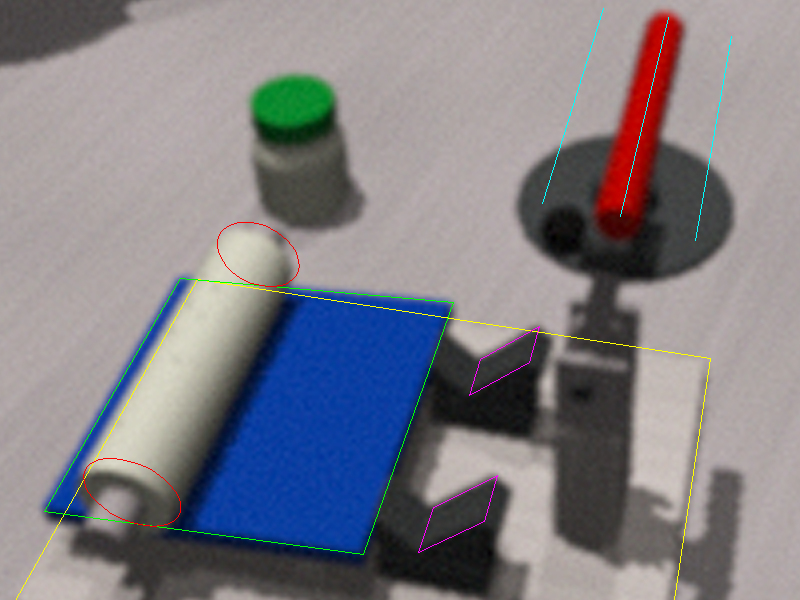

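View pics/top2.png

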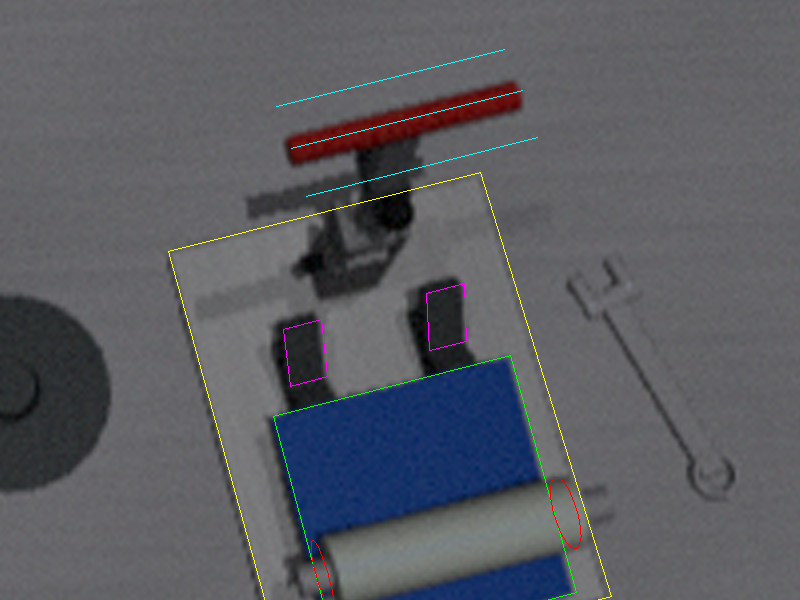

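```bash
cat >> h.py <<'E'
def st(target=None):
    from rig import ctrl
    q=np.load("q.npy"); s=ctrl.sense(); T=rot(s)
    print("t",round(s["time_s"],2),"cradle tcp",w2c(q,s["eef_pos"])[0].round(1),"F",w2c([0,0,q[2]],s["force"])[0].round(2),"grip",round(s["grip_width"],2),"j",s["joints"].round(2))
    if target is not None:
        d=c2w(q,[target])[0]-s["eef_pos"]; cy=np.array([-np.sin(q[2]),np.cos(q[2]),0])
        ang=np.degrees(np.arctan2(T[:,0]@np.cross(T[:,2],cy),T[:,2]@cy))
        print("shift cm",(T.T@d/10).round(2),"yaw u",round(ang/5,2))
E
python3 -c "
from h import *
st([-167,-4,150])"
```

```text
t 1.5 cradle tcp [-263.1  664.7  198.4] F [ 0.1   0.47 -1.43] grip 1.0 j [ 0.99  0.31  1.5  -0.    1.33 -0.22]
shift cm [  4.84 -44.96 -50.42] yaw u -6.71
```

Call:
send_rows --rows "1 0 -3.3 -3.7 -0.5;1 0 -6.7 -7.5 -1;1 0 -10 -11.2 -1.5;1 0 -13.3 -15 -2;1 0 -16.7 -18.7 -2.5;1 0 -20 -22.4 -3;1 0 -23.3 -26.2 -3.6;1 0 -26.7 -29.9 -4.2;1 0 -30 -33.6 -4.8;1 0 -33.3 -37.3 -5.4;1 0 -36.7 -41.1 -6;1 0 -40 -44.8 -6.7"

```text
time_s: 2.7
eef_pos: [401.5, -70.1, 198.7]
ee_rot: [-0.44, 0.554, -0.44, -0.553]
force: [1.4, 1.0, 0.4]
grip_width: 1.003
```

```bash
python3 -c "
from h import *
st([-167,-4,150])"
```

```text
t 2.7 cradle tcp [-177.7   68.9  198.7] F [1.62 0.65 0.43] grip 1.0 j [-0.46  0.05  1.82  0.    1.28 -2.26]
shift cm [ 4.87 -1.06 -7.29] yaw u 0.01
```

Call:
send_rows --rows "1 0 -0.5 -3.6 0;1 0 -1 -7.3 0;1 2.4 -1 -7.3 0;1 4.9 -1 -7.3 0;1 4.9 -1 -7.3 0;1 4.9 -1 -7.3 0"

```text
time_s: 3.3
eef_pos: [427.4, -136.8, 150.1]
ee_rot: [-0.441, 0.553, -0.441, -0.553]
force: [0.4, -0.1, 0.6]
grip_width: 1.002
```

```bash
python3 -c "
from h import *
st([-167,-4,47])
from rig import capture,nets
p=capture('wrist');cv2.imwrite('pics/w1.png',p['pixels'][:,:,::-1])
p=capture('scene');cv2.imwrite('pics/s3.png',cv2.resize(p['pixels'][:,:,::-1],(800,600)))
"
```

```text
t 3.3 cradle tcp [-167.4   -1.9  150.1] F [ 0.4  -0.16  0.59] grip 1.0 j [-0.57  0.19  1.79 -0.    1.16 -2.37]
shift cm [10.31 -0.03 -0.21] yaw u -0.01
```

View pics/w1.png

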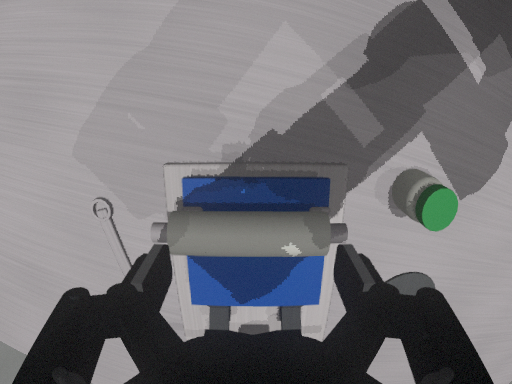

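View pics/s3.png

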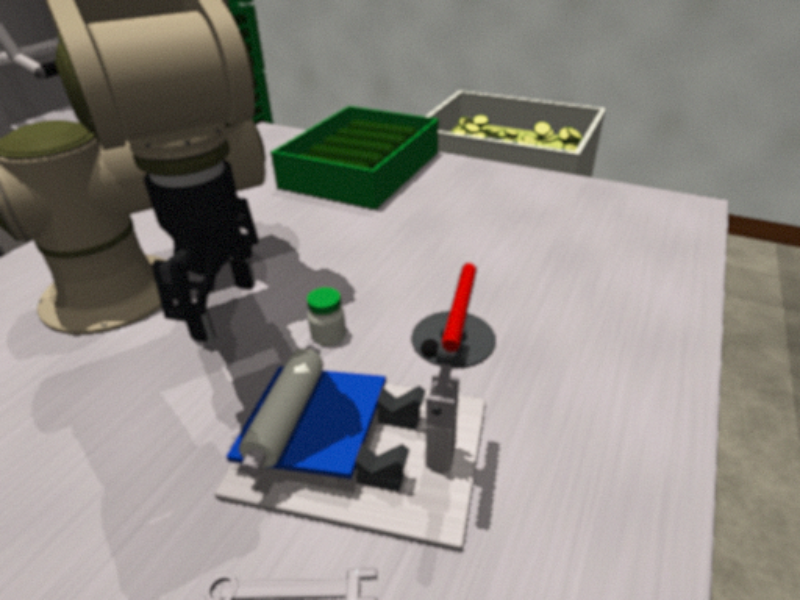

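Call:
send_rows --rows "1 3 0.2 -0.2 0;1 6 0.4 -0.2 0;1 8 0.4 -0.2 0;1 9.2 0.4 -0.2 0;1 10.2 0.4 -0.2 0;1 10.2 0.4 -0.2 0;1 10.2 0.4 -0.2 0"

```text
time_s: 4.1
eef_pos: [424.2, -139.8, 48.2]
ee_rot: [-0.441, 0.553, -0.441, -0.553]
force: [-0.1, -0.5, -0.8]
grip_width: 1.001
```

```bash
python3 -c "
from h import *
st([-153,-4,48])
from rig import capture,nets
p=capture('wrist');cv2.imwrite('pics/w2.png',p['pixels'][:,:,::-1])
p=capture('scene');cv2.imwrite('pics/s4.png',cv2.resize(p['pixels'][150:330,100:340,::-1],(800,600)))
"
```

```text
t 4.1 cradle tcp [-171.1   -4.1   48.2] F [-0.2  -0.46 -0.85] grip 1.0 j [-0.58  0.34  1.91 -0.    0.89 -2.38]
shift cm [ 0.02 -1.81  0.01] yaw u -0.01
```

View pics/w2.png

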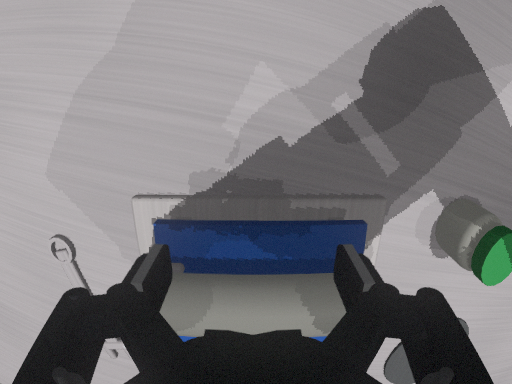

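View pics/s4.png

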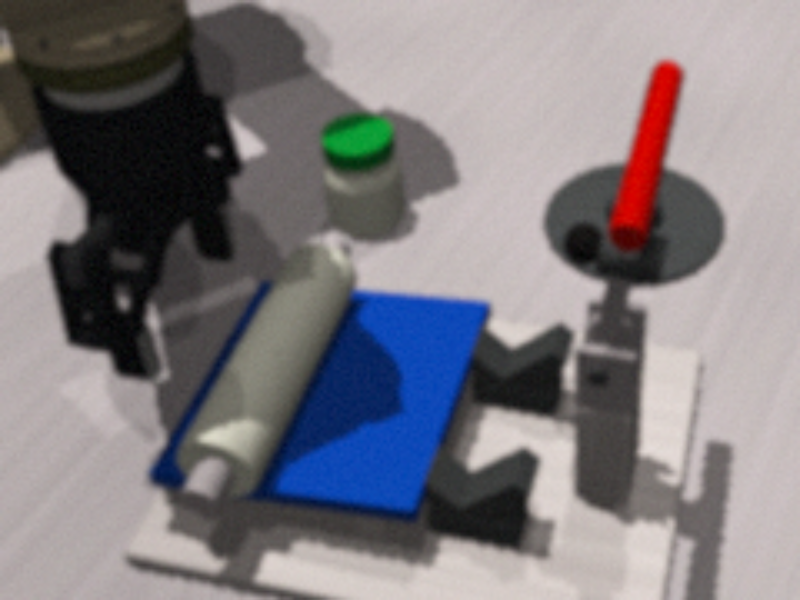

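Call:
send_rows --rows "1 0 -0.4 0 0;1 0 -0.7 0 0;1 0 -1.0 0 0;1 0 -1.2 0 0;1 0 -1.4 0 0;1 0 -1.6 0 0;1 0 -1.8 0 0;1 0 -2 0 0;1 0 -2.2 0 0;1 0 -2.3 0 0;1 0 -2.3 0 0"

```text
time_s: 5.3
eef_pos: [446.2, -134.4, 47.4]
ee_rot: [-0.441, 0.553, -0.441, -0.553]
force: [-0.7, -0.4, 0.1]
grip_width: 0.999
```

```bash
python3 -c "
from h import *
st()
from rig import capture,nets
p=capture('scene');cv2.imwrite('pics/s5.png',cv2.resize(p['pixels'][150:330,100:340,::-1],(800,600)))
"
```

```text
t 5.3 cradle tcp [-148.4   -3.8   47.4] F [-0.72 -0.21  0.12] grip 1.0 j [-0.54  0.38  1.85 -0.    0.91 -2.34]
```

View pics/s5.png

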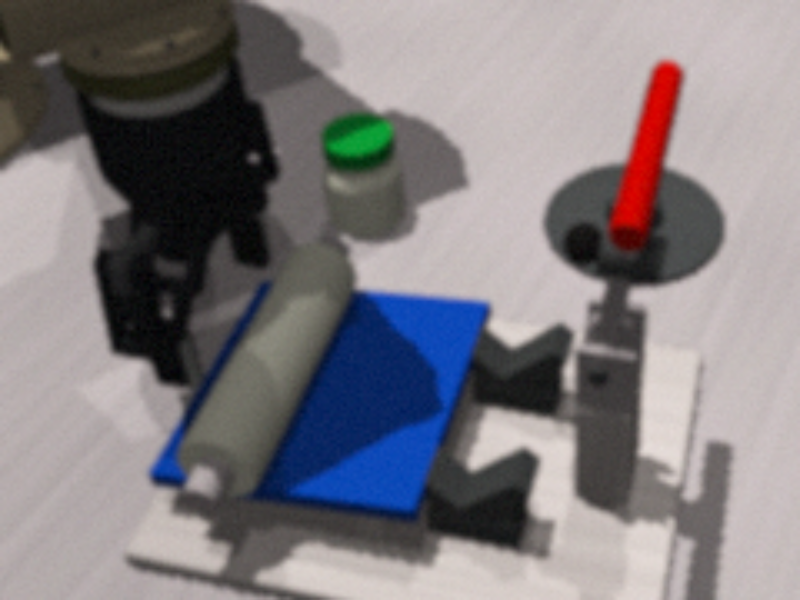

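Call:
send_rows --rows "1 0 -0.2 0 0;1 0 -0.4 0 0;1 -0.05 -0.6 0 0;1 -0.05 -0.8 0 0;1 -0.1 -1.0 0 0;1 -0.1 -1.2 0 0;1 -0.1 -1.4 0 0;1 -0.15 -1.7 0 0;1 -0.15 -2 0 0;1 -0.2 -2.2 0 0;1 -0.2 -2.4 0 0;1 -0.2 -2.5 0 0"

```text
time_s: 6.55
eef_pos: [470.7, -128.8, 49.4]
ee_rot: [-0.441, 0.553, -0.441, -0.553]
force: [-0.4, 0.5, -0.1]
grip_width: 0.997
```

```bash
python3 -c "
from h import *
st()
from rig import capture,nets
p=capture('scene');cv2.imwrite('pics/s6.png',cv2.resize(p['pixels'][150:330,100:340,::-1],(800,600)))
q=np.load('q.npy')
for r in nets.spot_point(p,'roller_center'): print(w2c(q,[r['location']]),r['confidence'])
"
```

```text
t 6.55 cradle tcp [-123.4   -3.8   49.4] F [-0.31  0.63 -0.13] grip 1.0 j [-0.51  0.41  1.79  0.    0.94 -2.3 ]
[[-118.66770152   -5.77595028   75.1       ]] 0.7
[[ 50.46899034 227.987861     0.5       ]] 0.21
```

View pics/s6.png

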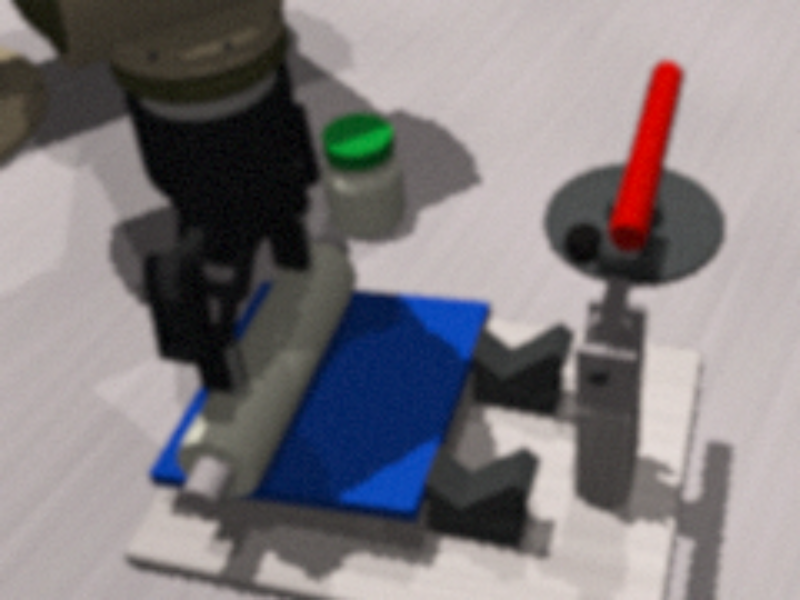

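```bash
python3 -c "
from h import *
from rig import capture,ctrl
p=capture('scene');im=cv2.resize(p['pixels'][:,:,::-1],None,fx=4,fy=4,interpolation=cv2.INTER_CUBIC)
s=ctrl.sense();T=rot(s);print(T.round(2))
for b,col in((0,(0,0,255)),(13,(0,255,0)),(30,(255,255,0)),(50,(255,0,255))):
  for z in(-57,-43,43,57):
    for y in (-11,11):
      u=proj(p,s['eef_pos']+T@np.array([-b,y,z]))[0]*4+2
      cv2.circle(im,tuple(u.astype(int)),3,col,-1)
cv2.imwrite('pics/s7.png',im[700:1300,500:1300])
p=capture('wrist');cv2.imwrite('pics/w7.png',p['pixels'][:,:,::-1])
p=capture('top');cv2.imwrite('pics/t7.png',cv2.resize(p['pixels'][120:270,250:450,::-1],(800,600)))
"
```

```text
[[-0.   -0.97 -0.22]
 [ 0.   -0.22  0.97]
 [-1.    0.    0.  ]]
```

View pics/s7.png

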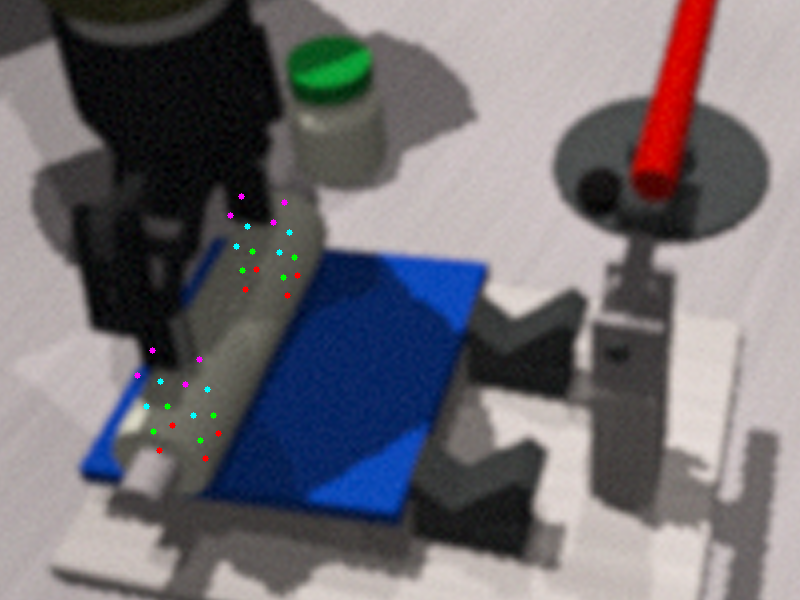

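View pics/w7.png

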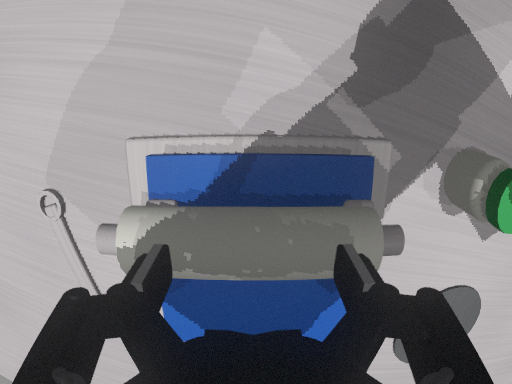

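View pics/t7.png

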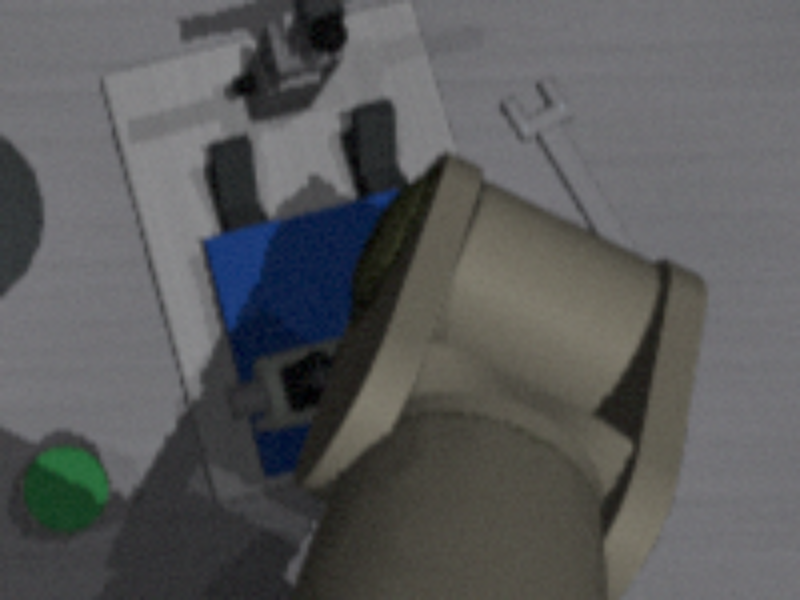

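```bash
cat >> h.py <<'E'
def wproj(p,s,P,dp=(0,0,0)):
    T=rot(s); t=(np.atleast_2d(P)-s["eef_pos"]-np.array(dp))@T
    M=np.linalg.inv(p["mount"]); c=t@M[:3,:3].T+M[:3,3]
    K=p["intrinsics"]; rr=np.hypot(c[:,0],c[:,1]); th=np.arctan2(rr,c[:,2])
    return np.c_[K[0,2]+K[0,0]*th*c[:,0]/rr, K[1,2]+K[1,1]*th*c[:,1]/rr]
E
python3 -c "
from h import *
from rig import capture,ctrl
q=np.load('q.npy')
s=ctrl.sense();p=capture('wrist');print(p['mount'].round(3),p['intrinsics'])
z0=56-149*np.tan(np.radians(5))
P=c2w(q,[[-167,75,z0],[-167,-75,z0],[-175,-105,12],[-175,105,12]])
obs=np.array([[372,155],[147,156],[127,138],[391,138]])
print(wproj(p,s,P).round(0))
f=lambda d:(wproj(p,s,P,d)-obs).ravel()
r=least_squares(f,[0,0,0]);print(r.x,r.fun.round(1))
"
```

```text
[[-1.00000e-03 -3.12000e-01  9.50000e-01 -1.74905e+02]
 [ 0.00000e+00 -9.50000e-01 -3.12000e-01  7.86950e+01]
 [ 1.00000e+00 -0.00000e+00  1.00000e-03  7.94000e-01]
 [ 0.00000e+00  0.00000e+00  0.00000e+00  1.00000e+00]] [[297.31863964   0.         252.47756341]
 [  0.         297.31863964 190.635829  ]
 [  0.           0.           1.        ]]
[[371. 155.]
 [141. 155.]
 [119. 138.]
 [392. 138.]]
[-0.45136244 -2.96002743  5.99947661] [-0.6  0.2  1.4 -1.  -1.5  0.3  0.5  0.7]
```

```bash
python3 -c "
from h import *
from rig import capture,ctrl
s=ctrl.sense();p=capture('wrist');sc=capture('scene');K=p['intrinsics']
T=rot(s)
for tip,sp in(((155,248),(160+500,368+700)),((348,248),(262+500,222+700))):
    def f(t):
        w=s['eef_pos']+T@t
        return np.r_[wproj(p,s,[w])[0]-tip, proj(sc,[w])[0]-(np.array(sp)-1.5)/4]
    r=least_squares(f,[-10,0,0.]);print(r.x,r.fun)
"
```

```text
[-46.37210089   5.4972631  -48.94141751] [ 0.06999473  0.06875016 -0.27593856  0.14189503]
[-37.9352606    0.72098514  53.10341463] [ 0.03663792  0.02566089 -0.08554207  0.12681485]
```

Call:
send_rows --rows "1 0 1 0 0;1 0 2 0 0;1 0 3.5 0 0;1 0 5 0 0;0 0 5 0 0;0 0 5 0 0;0 0 5 0 0;0 0 5 0 0;0 0 5 0 0;0 0 5 0 0;0 0 5 0 0"

```text
time_s: 8.05
eef_pos: [421.9, -140.0, 49.4]
ee_rot: [0.441, -0.553, 0.441, 0.553]
force: [-0.5, 0.7, -0.8]
grip_width: 0.003
```

```bash
python3 -c "
from h import *
from rig import capture,ctrl
p=capture('scene');im=cv2.resize(p['pixels'][:,:,::-1],None,fx=4,fy=4,interpolation=cv2.INTER_CUBIC)
s=ctrl.sense();T=rot(s);st()
for b,col in((0,(0,0,255)),(13,(0,255,0)),(30,(255,255,0)),(50,(255,0,255))):
      u=proj(p,s['eef_pos']+T@np.array([-b,0,0]))[0]*4+2
      cv2.circle(im,tuple(u.astype(int)),3,col,-1)
cv2.imwrite('pics/s8.png',im[600:1200,400:1200])
p=capture('wrist');cv2.imwrite('pics/w8.png',p['pixels'][:,:,::-1])
"
```

```text
t 8.1 cradle tcp [-173.5   -3.8   49.4] F [-0.41  1.01  0.67] grip -0.0 j [-0.59  0.33  1.91 -0.    0.9  -2.38]
```

View pics/s8.png

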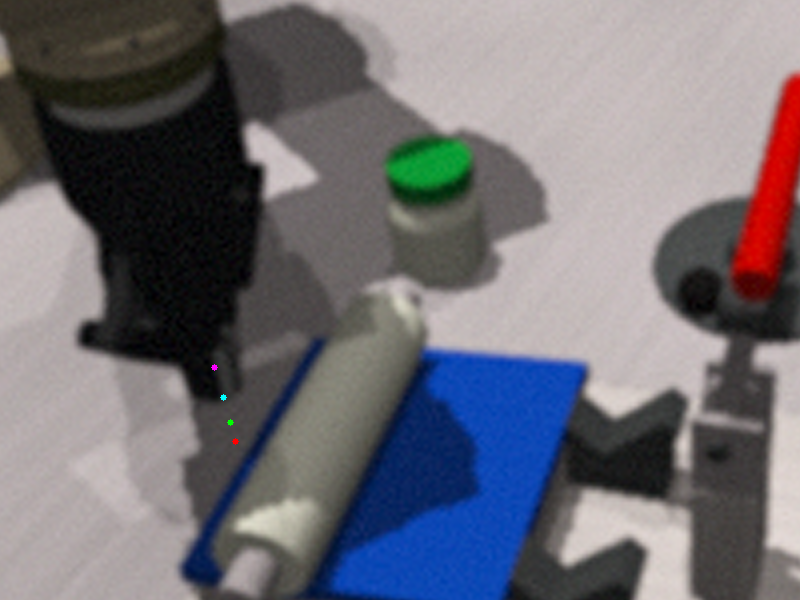

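View pics/w8.png

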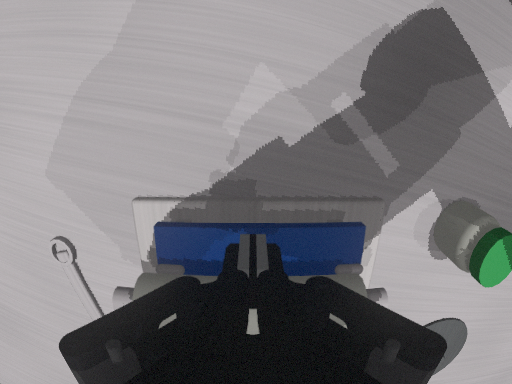

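```bash
python3 -c "
from h import *
from rig import capture,ctrl
s=ctrl.sense();p=capture('wrist');sc=capture('scene')
T=rot(s)
for tip,sp in(((246,237),(200+400,398+600)),((265,237),(230+400,393+600)),((255,237),(214+400,397+600))):
    def f(t):
        w=s['eef_pos']+T@t
        return np.r_[wproj(p,s,[w])[0]-tip, proj(sc,[w])[0]-(np.array(sp)-1.5)/4]
    r=least_squares(f,[-10,0,0.]);print(r.x,r.fun)
print(ctrl.pinch_z)
"
```

```text
[-33.84755003   6.64044069  -2.68771076] [-0.42447231 -0.35204051  1.40682672 -1.1737754 ]
[-24.20982277   1.48389069   8.08572328] [-0.01609318 -0.01293718  0.04813937 -0.04465047]
[-28.97285574   4.07763502   2.21180012] [-0.28175274 -0.2304457   0.88870657 -0.77929525]
18.700000000000003
```

Call:
send_rows --rows "1 0 0 0 0;1 0 0 0 0;1 0 0 0 0;1 0 0 0 0;1 0.5 0 0 0;1 1 0 0 0;1 1.5 0 0 0;1 2 0 0 0;1 2.5 0 0 0;1 2.8 0 0 0;1 2.8 0 0 0"

```text
time_s: 9.35
eef_pos: [421.6, -139.9, 20.9]
ee_rot: [0.441, -0.553, 0.441, 0.553]
force: [-0.0, -0.1, 0.5]
grip_width: 0.998
```

```bash
cat > look.py <<'E'
import sys
from h import *
from rig import capture,ctrl
st()
k=sys.argv[1];b=[int(x) for x in sys.argv[2:6]] if len(sys.argv)>2 else (0,512,0,384)
s=ctrl.sense();p=capture('scene');im=p['pixels'][b[2]:b[3],b[0]:b[1],::-1]
f=min(800/im.shape[1],600/im.shape[0]);im=cv2.resize(im,None,fx=f,fy=f,interpolation=cv2.INTER_CUBIC);cv2.imwrite(f'pics/{k}s.png',im)
p=capture('wrist');cv2.imwrite(f'pics/{k}w.png',p['pixels'][:,:,::-1])
E
python3 look.py a 100 340 150 330
```

```text
t 9.35 cradle tcp [-173.7   -3.6   20.9] F [-0.02 -0.07  0.54] grip 1.0 j [-0.59  0.38  1.94 -0.    0.82 -2.38]
```

View pics/as.png

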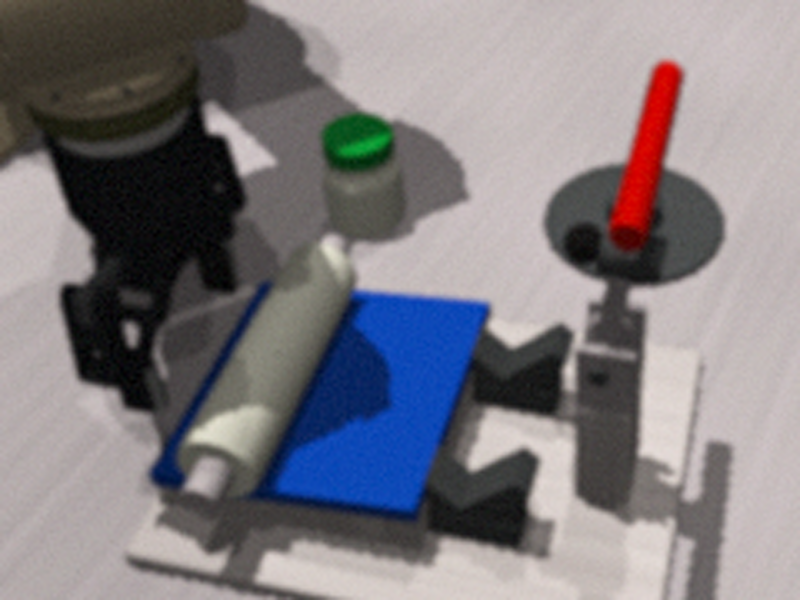

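View pics/aw.png

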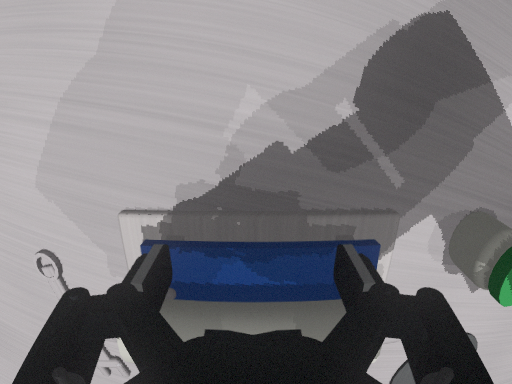

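Call:
send_rows --rows "1 0 -0.5 0 0;1 0 -1 0 0;1 0 -1.4 0 0;1 0 -1.7 0 0;1 0 -2.0 0 0;1 0 -2.2 0 0;1 0 -2.4 0 0;1 0 -2.6 0 0;1 0 -2.8 0 0;1 0 -3.0 0 0"

```text
time_s: 10.45
eef_pos: [451.1, -133.3, 21.4]
ee_rot: [0.441, -0.553, 0.441, 0.553]
force: [-0.7, -0.6, 0.0]
grip_width: 0.994
```

```bash
python3 look.py b 100 340 150 330
```

```text
t 10.45 cradle tcp [-143.4   -3.8   21.4] F [-0.8  -0.43  0.  ] grip 0.99 j [-0.54  0.43  1.86 -0.    0.85 -2.33]
```

View pics/bs.png

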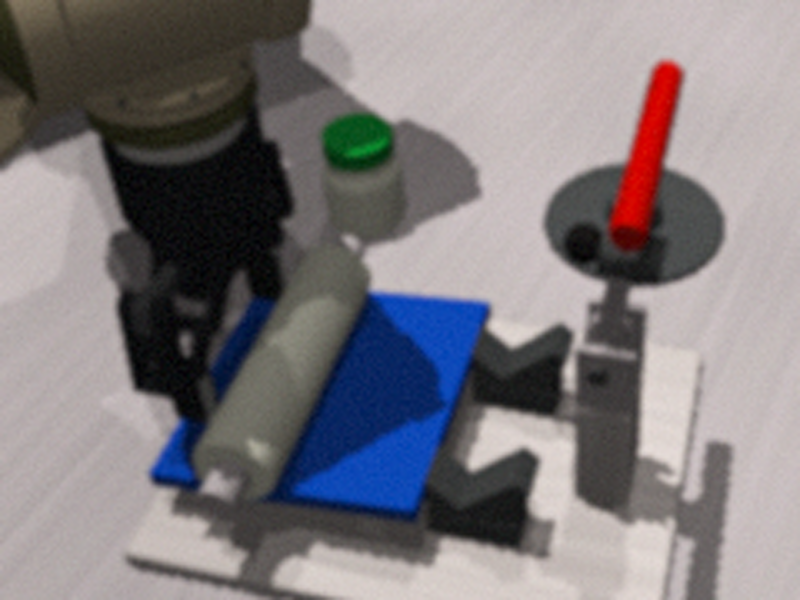

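View pics/bw.png

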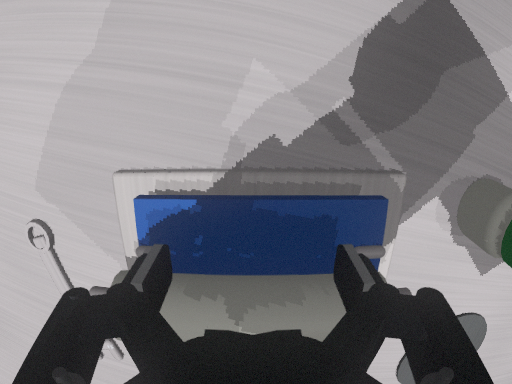

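Call:
send_rows --rows "1 0 -0.3 0 0;1 -0.05 -0.6 0 0;1 -0.1 -0.9 0 0;1 -0.1 -1.2 0 0;1 -0.1 -1.5 0 0;1 -0.15 -1.8 0 0;1 -0.2 -2.1 0 0;1 -0.2 -2.4 0 0;1 -0.2 -2.7 0 0;1 -0.25 -3 0 0;1 -0.3 -3.3 0 0;1 -0.3 -3.6 0 0"

```text
time_s: 11.75
eef_pos: [486.4, -125.3, 24.5]
ee_rot: [-0.441, 0.553, -0.441, -0.553]
force: [-0.5, -0.4, 0.2]
grip_width: 0.996
```

```bash
python3 look.py c 100 340 150 330
```

```text
t 11.75 cradle tcp [-107.3   -3.9   24.5] F [-0.57 -0.23  0.17] grip 1.0 j [-0.49  0.48  1.77 -0.    0.9  -2.28]
```

View pics/cs.png

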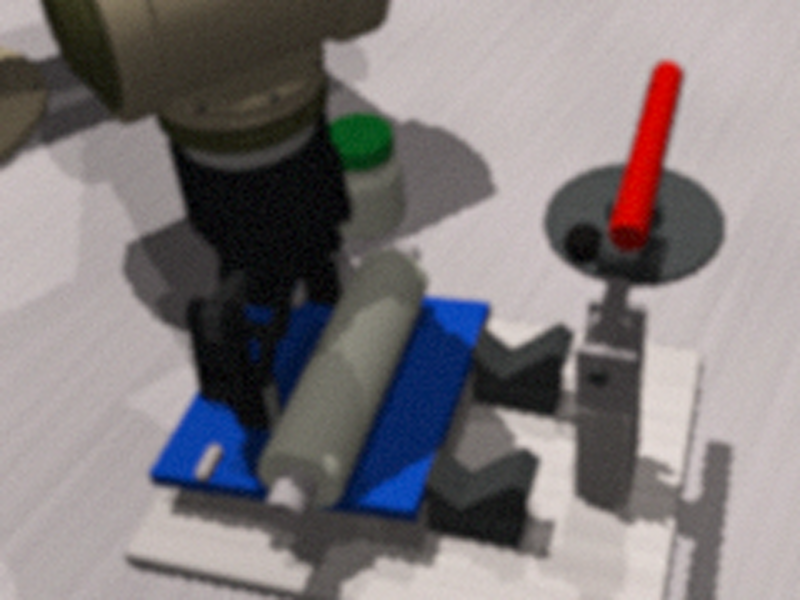

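Call:
send_rows --rows "1 0 -0.3 0 0;1 -0.05 -0.6 0 0;1 -0.1 -0.9 0 0;1 -0.1 -1.2 0 0;1 -0.15 -1.6 0 0;1 -0.15 -2 0 0;1 -0.2 -2.4 0 0;1 -0.25 -2.8 0 0;1 -0.3 -3.1 0 0;1 -0.3 -3.4 0 0;1 -0.3 -3.7 0 0;1 -0.35 -4 0 0"

```text
time_s: 13.05
eef_pos: [525.3, -116.3, 27.9]
ee_rot: [0.441, -0.553, 0.441, 0.553]
force: [-1.6, -0.5, 0.7]
grip_width: 1.002
```

```bash
python3 look.py d 100 340 150 330
```

```text
t 13.05 cradle tcp [-67.4  -3.8  27.9] F [-1.7  -0.13  0.74] grip 1.0 j [-0.44  0.54  1.65 -0.    0.95 -2.23]
```

View pics/ds.png

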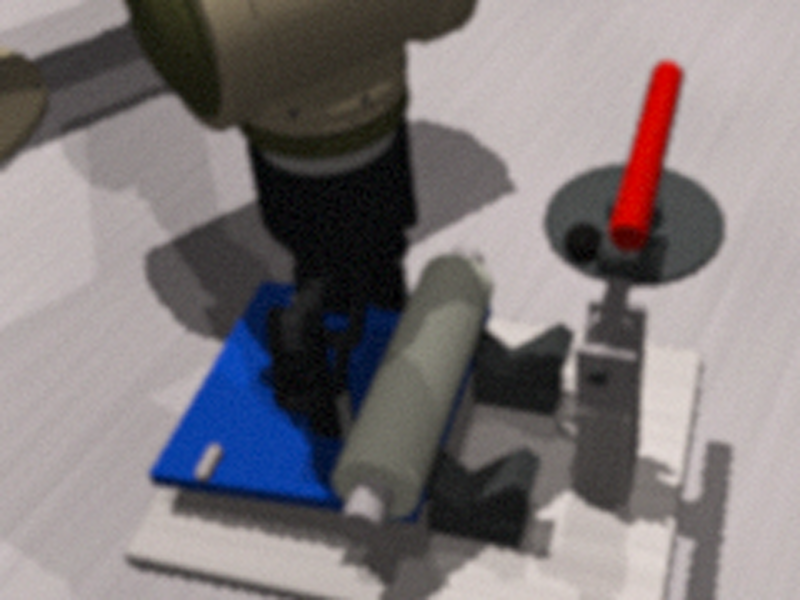

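Call:
send_rows --rows "1 0 -0.2 0 0;1 -0.05 -0.4 0 0;1 -0.05 -0.6 0 0;1 -0.1 -0.8 0 0;1 -0.1 -1.0 0 0;1 -0.1 -1.2 0 0;1 -0.1 -1.4 0 0;1 -0.15 -1.55 0 0;1 -0.15 -1.7 0 0;1 -0.15 -1.7 0 0"

```text
time_s: 14.15
eef_pos: [541.9, -112.6, 29.4]
ee_rot: [-0.441, 0.553, -0.441, -0.553]
force: [0.3, 0.7, 0.2]
grip_width: 0.998
```

```bash
python3 look.py e 100 340 150 330
```

```text
t 14.15 cradle tcp [-50.3  -3.9  29.4] F [0.41 0.63 0.25] grip 1.0 j [-0.42  0.56  1.6   0.    0.98 -2.21]
```

View pics/es.png

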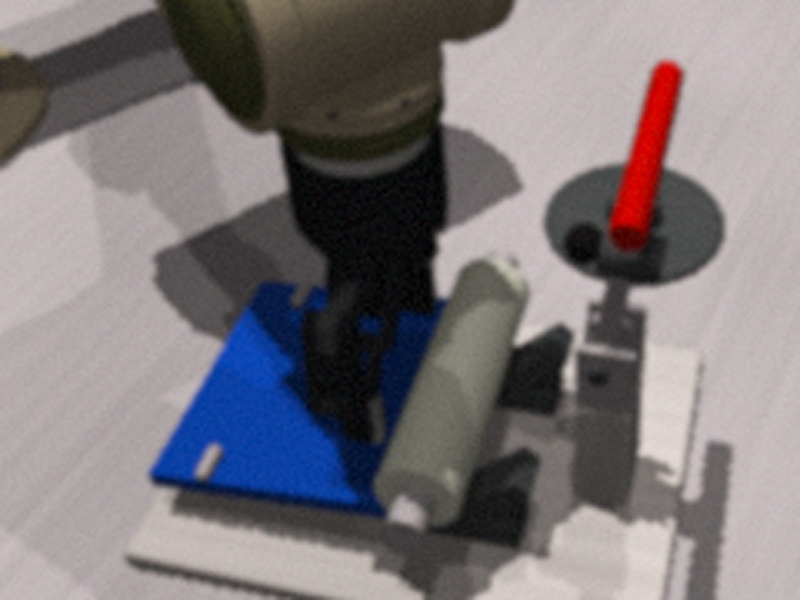

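Call:
send_rows --rows "1 0 0 0 0;1 0 0 0 0;1 0 0 0 0"

```text
time_s: 14.55
eef_pos: [541.7, -112.6, 29.4]
ee_rot: [-0.441, 0.553, -0.441, -0.553]
force: [0.1, -0.1, 0.3]
grip_width: 1.0
```

```bash
python3 look.py f 100 340 150 330; python3 -c "
from h import *
from rig import capture,nets
q=np.load('q.npy')
for n in('scene','top'):
  p=capture(n)
  for r in nets.spot_point(p,'roller_center')[:1]: print(w2c(q,[r['location']]),r['confidence'])
"
```

```text
t 14.55 cradle tcp [-50.6  -3.9  29.4] F [ 0.06 -0.09  0.29] grip 1.0 j [-0.42  0.56  1.6  -0.    0.98 -2.21]
[[ 0.4497006  -7.59378228 72.6       ]] 0.87
[[ 0.74208349 -7.66095553 68.7       ]] 0.69
```

View pics/fs.png

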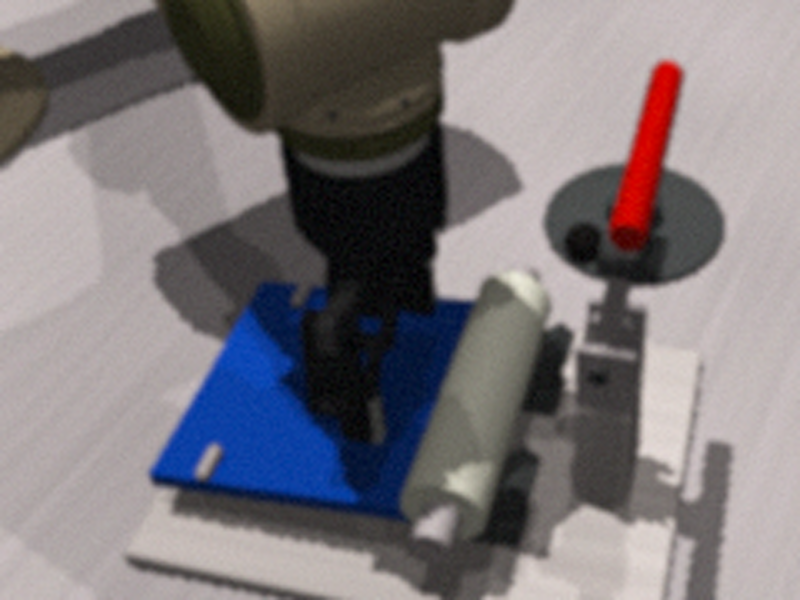

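Call:
send_rows --rows "1 0 1 0 0;1 0 2 0 0;1 -4 2.5 0 0;1 -8 2.5 0.5 0;0 -12 2.5 1 0;0 -16 2.5 1.5 0;0 -20 2.5 2.5 0;0 -24 2.5 3.5 0;0 -24 2.5 3.9 0;0 -24 2.5 3.9 0"

```text
time_s: 15.85
eef_pos: [508.0, -80.0, 269.6]
ee_rot: [-0.441, 0.553, -0.441, -0.553]
force: [-0.1, 0.2, -1.3]
grip_width: 0.002
```

```bash
python3 -c "
from h import *
st([112,35,265])
from rig import capture,nets
q=np.load('q.npy')
p=capture('top');
cv2.imwrite('pics/t9.png',cv2.resize(p['pixels'][60:210,230:430,::-1],(800,600)))
for n in('scene','top'):
  p=capture(n)
  for r in nets.spot_point(p,'roller_center')[:1]: print(w2c(q,[r['location']]),r['confidence'])
"
```

```text
t 15.85 cradle tcp [-76.   35.5 269.6] F [-0.09  0.28 -1.29] grip 0.0 j [-0.38  0.25  1.4  -0.    1.49 -2.18]
shift cm [  0.47 -18.8   -0.03] yaw u -0.01
[[-0.20353724 -6.4176529  68.9       ]] 0.93
[[ 1.57315118 -6.72323143 68.9       ]] 0.8
```

View pics/t9.png

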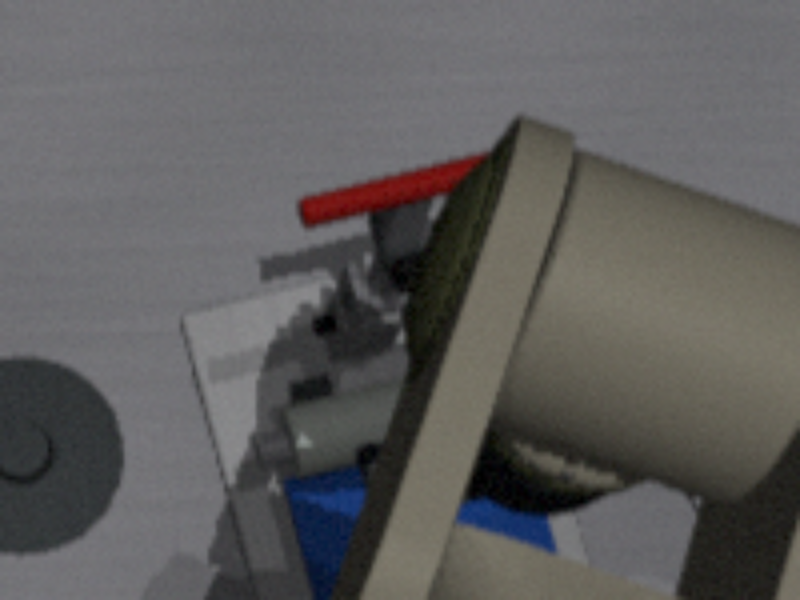

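Call:
send_rows --rows "0 -1 -2 0 0;0 -1.5 -5 0 0;0 -1.5 -8 0 0;0 -1.5 -11 0 0;0 -1.5 -14 0 0;0 -1.5 -17 0 0;0 -1.5 -19 0 0;0 -1.5 -19 0 0;0 -1.5 -19 0 0"

```text
time_s: 17.0
eef_pos: [693.6, -38.0, 283.2]
ee_rot: [0.44, -0.552, 0.441, 0.553]
force: [0.6, 0.4, -0.4]
grip_width: 0.002
```

```bash
python3 look.py g 200 440 40 220;python3 -c "
from h import *
st([112,35,206])"
```

```text
t 17.0 cradle tcp [114.3  34.8 283.2] F [ 0.66  0.3  -0.4 ] grip 0.0 j [-0.22  0.72  0.66 -0.    1.77 -2.02]
t 17.1 cradle tcp [113.8  34.7 284.6] F [ 0.2  -0.65 -0.01] grip -0.0 j [-0.22  0.71  0.66 -0.    1.77 -2.02]
shift cm [7.86 0.18 0.03] yaw u -0.02
```

View pics/gs.png

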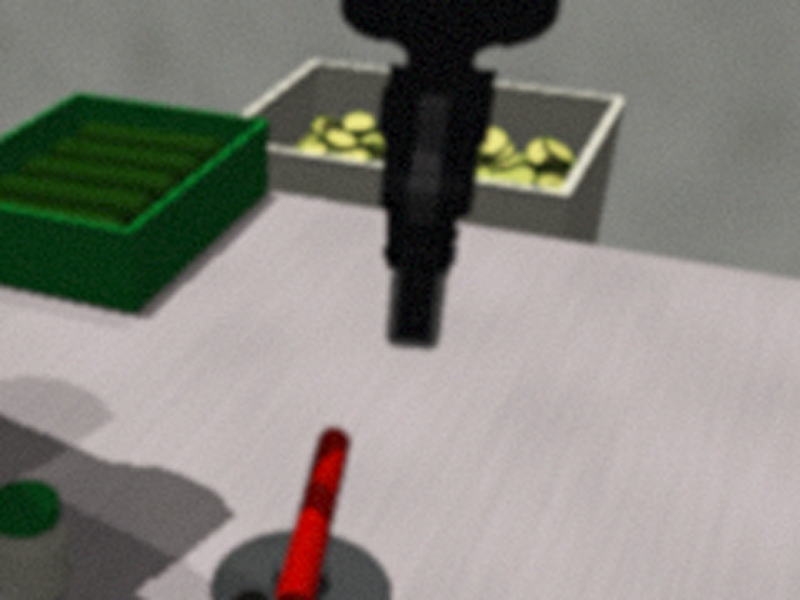

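View pics/gw.png

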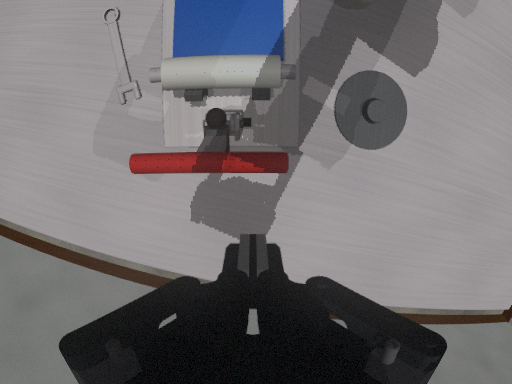

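```bash
python3 -c "
from h import *
from rig import capture,ctrl
q=np.load('q.npy')
s=ctrl.sense();sc=capture('scene');T=rot(s)
for b in(0,15,30,45): print(b,proj(sc,[s['eef_pos']+T@np.array([-b,0,0])]).round(1))
p=capture('wrist')
for a in(1.6,1.65,1.7,1.75):
  for dz in(-7,0,7):
    x,z=65-130*np.cos(a),121+dz+130*np.sin(a); print(a,dz,wproj(p,s,c2w(q,[[x,-60,z],[x,60,z]])).round(0).tolist(),proj(sc,c2w(q,[[x,-60,z],[x,60,z]])).round(1).tolist())
"
```

```text
0 [[321.6 161. ]]
15 [[322.6 152. ]]
30 [[323.5 142.7]]
45 [[324.6 133.1]]
1.6 -7 [[129.0, 145.0], [285.0, 142.0]] [[278.8, 220.8], [292.3, 171.3]]
1.6 0 [[125.0, 147.0], [286.0, 144.0]] [[278.9, 216.9], [292.5, 167.6]]
1.6 7 [[122.0, 149.0], [288.0, 146.0]] [[278.9, 212.9], [292.6, 163.9]]
1.65 -7 [[130.0, 153.0], [285.0, 151.0]] [[283.6, 221.7], [296.3, 171.9]]
1.65 0 [[126.0, 155.0], [286.0, 153.0]] [[283.7, 217.7], [296.5, 168.3]]
1.65 7 [[123.0, 157.0], [287.0, 155.0]] [[283.8, 213.7], [296.7, 164.5]]
1.7 -7 [[131.0, 161.0], [285.0, 159.0]] [[288.4, 222.7], [300.3, 172.7]]
1.7 0 [[127.0, 163.0], [286.0, 161.0]] [[288.5, 218.8], [300.6, 169.1]]
1.7 7 [[124.0, 165.0], [287.0, 164.0]] [[288.7, 214.8], [300.8, 165.3]]
1.75 -7 [[132.0, 169.0], [284.0, 167.0]] [[293.2, 224.0], [304.3, 173.7]]
1.75 0 [[129.0, 171.0], [285.0, 170.0]] [[293.4, 220.0], [304.6, 170.0]]
1.75 7 [[125.0, 173.0], [287.0, 172.0]] [[293.6, 216.0], [304.9, 166.3]]
```

Call:
send_rows --rows "0 2 0.1 0 0;0 4 0.1 0 0;0 5.5 0.1 0 0;0 6.8 0.1 0 0;0 7.8 0.1 0 0;0 7.8 0.1 0 0;0 7.8 0.1 0 0"

```text
time_s: 17.9
eef_pos: [692.9, -38.1, 207.2]
ee_rot: [-0.441, 0.553, -0.441, -0.553]
force: [0.9, 0.1, -0.5]
grip_width: -0.001
```

```bash
python3 look.py i 200 440 60 240
```

```text
t 17.9 cradle tcp [113.5  34.9 207.2] F [ 0.93 -0.08 -0.51] grip -0.0 j [-0.22  0.71  0.86 -0.    1.57 -2.02]
```

View pics/is.png

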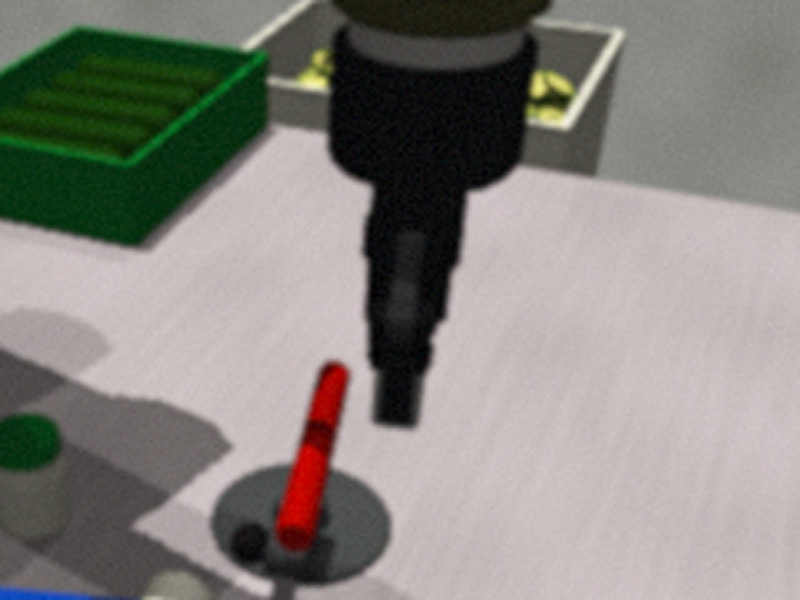

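View pics/iw.png

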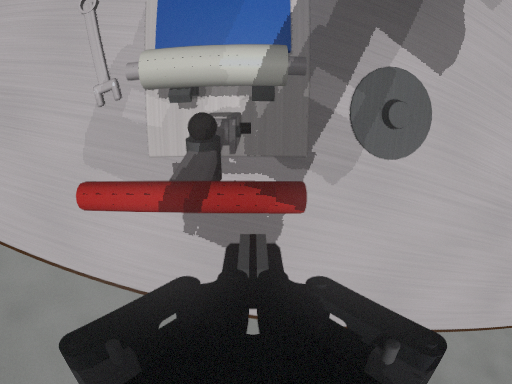

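Call:
send_rows --rows "0 0 0.7 0 0;0 0 1.2 0 0;0 0 1.8 0 0;0 0 2.5 0 0;0 0 3.2 0 0;0 0 3.9 0 0;0 0 4.6 0 0;0 0.1 5.3 0 0;0 0.3 6 0 0;0 0.5 6.7 0 0;0 0.7 7.4 0 0;0 1 8 0 0"

```text
time_s: 19.2
eef_pos: [614.2, -56.0, 196.2]
ee_rot: [0.441, -0.553, 0.441, 0.553]
force: [1.8, 0.3, 1.7]
grip_width: -0.001
```

```bash
python3 look.py j 180 420 60 240
```

```text
t 19.2 cradle tcp [ 32.9  35.  196.2] F [ 1.87 -0.12  1.71] grip -0.0 j [-0.28  0.52  1.2  -0.    1.42 -2.08]
```

View pics/js.png

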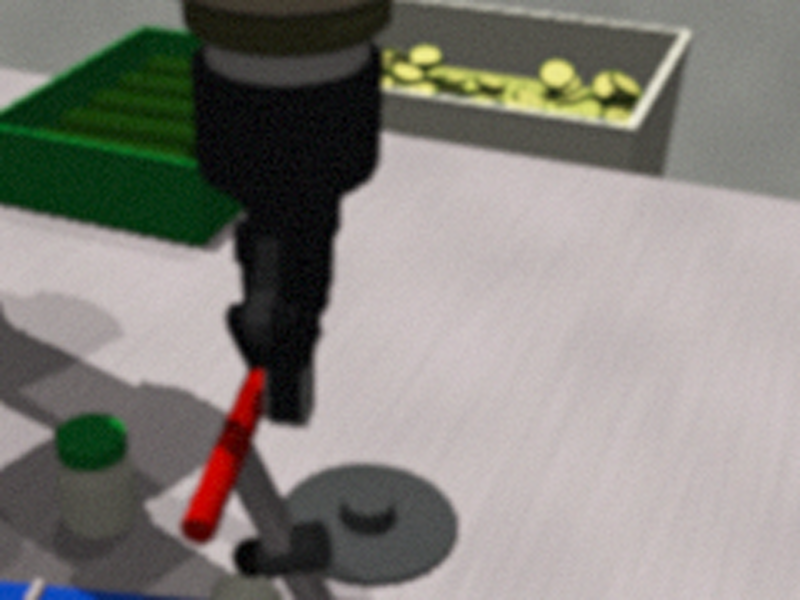

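View pics/jw.png

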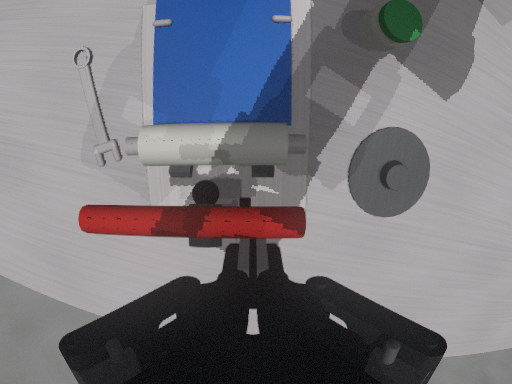

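Call:
send_rows --rows "0 0.2 0.6 0 0;0 0.5 1.2 0 0;0 0.8 1.8 0 0;0 1.2 2.4 0 0;0 1.6 3 0 0;0 2 3.5 0 0;0 2.4 3.9 0 0;0 2.8 4.3 0 0;0 3.2 4.7 0 0"

```text
time_s: 20.2
eef_pos: [568.7, -66.5, 164.1]
ee_rot: [-0.441, 0.553, -0.441, -0.553]
force: [2.0, 0.5, 0.5]
grip_width: -0.007
```

```bash
python3 look.py k 160 400 60 240
```

```text
t 20.2 cradle tcp [-13.8  35.  164.1] F [2.08 0.05 0.46] grip -0.01 j [-0.32  0.44  1.4  -0.    1.3  -2.12]
```

View pics/ks.png

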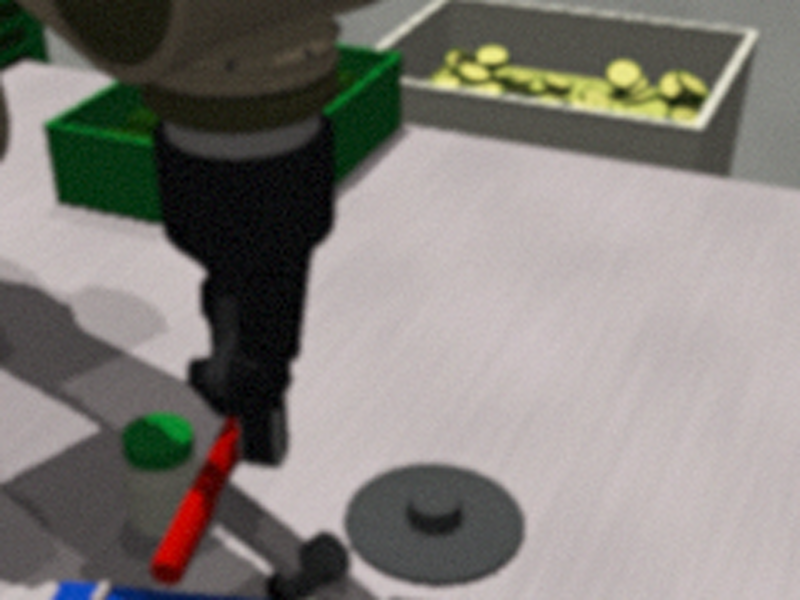

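View pics/kw.png

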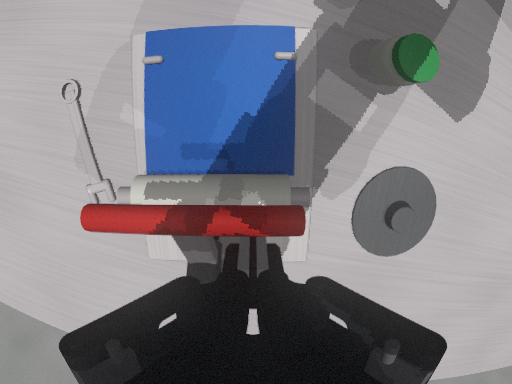

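Call:
send_rows --rows "0 0 -0.8 0 0;0 -1.5 -0.8 0 0;0 -4.5 -0.8 0 0;0 -6 0 -1 0;0 -6 1 -2 0;0 -6 2.2 -3.5 0;0 -6 2.2 -3.5 0;0 -6 2.2 -3.5 0"

```text
time_s: 21.1
eef_pos: [555.2, -105.4, 223.5]
ee_rot: [0.441, -0.552, 0.441, 0.553]
force: [0.1, -0.3, 0.2]
grip_width: 0.001
```

```bash
python3 look.py l 160 400 80 260; python3 -c "
from h import *
from rig import capture,ctrl
q=np.load('q.npy')
s=ctrl.sense();sc=capture('scene');p=capture('wrist')
for a in(.6,.65,.7,.75):
  for dz in(-7,0,7):
    x,z=65-130*np.cos(a),121+dz+130*np.sin(a); P=c2w(q,[[x,-60,z],[x,60,z]]);print(a,dz,wproj(p,s,P).round(0).tolist(),((proj(sc,P)-[160,80])*800/240).round().tolist())
"
```

```text
t 21.1 cradle tcp [-3.580e+01  1.000e-01  2.235e+02] F [ 0.03 -0.33  0.24] grip 0.0 j [-0.4   0.39  1.33  0.    1.43 -2.19]
0.6 -7 [[172.0, 194.0], [328.0, 193.0]] [[149.0, 530.0], [227.0, 371.0]]
0.6 0 [[170.0, 197.0], [331.0, 196.0]] [[148.0, 519.0], [226.0, 360.0]]
0.6 7 [[168.0, 200.0], [333.0, 200.0]] [[146.0, 507.0], [225.0, 349.0]]
0.65 -7 [[171.0, 201.0], [330.0, 200.0]] [[156.0, 523.0], [234.0, 363.0]]
0.65 0 [[169.0, 204.0], [332.0, 204.0]] [[154.0, 511.0], [233.0, 353.0]]
0.65 7 [[166.0, 207.0], [334.0, 207.0]] [[153.0, 500.0], [232.0, 342.0]]
0.7 -7 [[170.0, 208.0], [331.0, 208.0]] [[164.0, 516.0], [240.0, 356.0]]
0.7 0 [[167.0, 212.0], [333.0, 211.0]] [[162.0, 504.0], [240.0, 346.0]]
0.7 7 [[165.0, 215.0], [336.0, 215.0]] [[160.0, 492.0], [239.0, 335.0]]
0.75 -7 [[169.0, 216.0], [332.0, 216.0]] [[172.0, 509.0], [248.0, 350.0]]
0.75 0 [[166.0, 220.0], [334.0, 220.0]] [[170.0, 497.0], [247.0, 339.0]]
0.75 7 [[164.0, 224.0], [337.0, 224.0]] [[168.0, 485.0], [246.0, 328.0]]
```

View pics/ls.png

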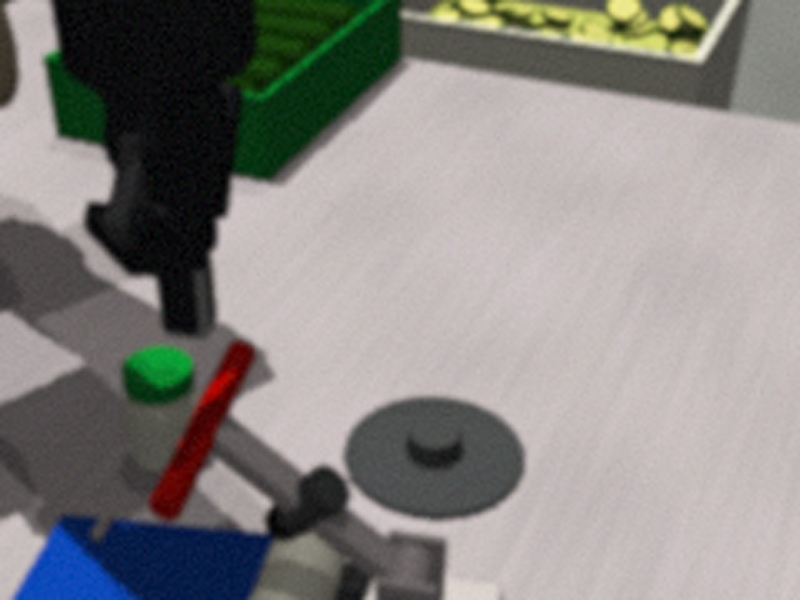

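View pics/lw.png

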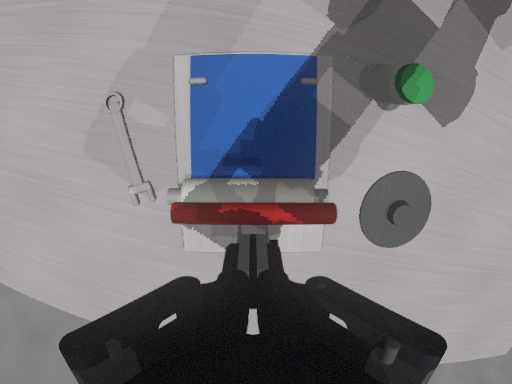

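Call:
send_rows --rows "0 1.5 0 0 0;0 3 0 0 0;0 4 0.1 0 0;0 4.7 0.4 0 0;0 5.4 0.8 0 0;0 6.1 1.2 0 0;0 6.8 1.5 0 0;0 7.5 1.9 0 0;0 8.1 2.1 0 0;0 8.7 2.3 0 0;0 9 2.4 0 0;0 9 2.4 0 0"

```text
time_s: 22.5
eef_pos: [531.9, -110.6, 133.8]
ee_rot: [0.441, -0.553, 0.441, 0.553]
force: [0.9, 0.3, -0.2]
grip_width: -0.002
```

```bash
python3 look.py m 140 380 100 280
```

```text
t 22.5 cradle tcp [-59.6   0.2 133.8] F [ 0.9   0.13 -0.18] grip -0.0 j [-0.42  0.41  1.53  0.    1.2  -2.22]
```

View pics/ms.png

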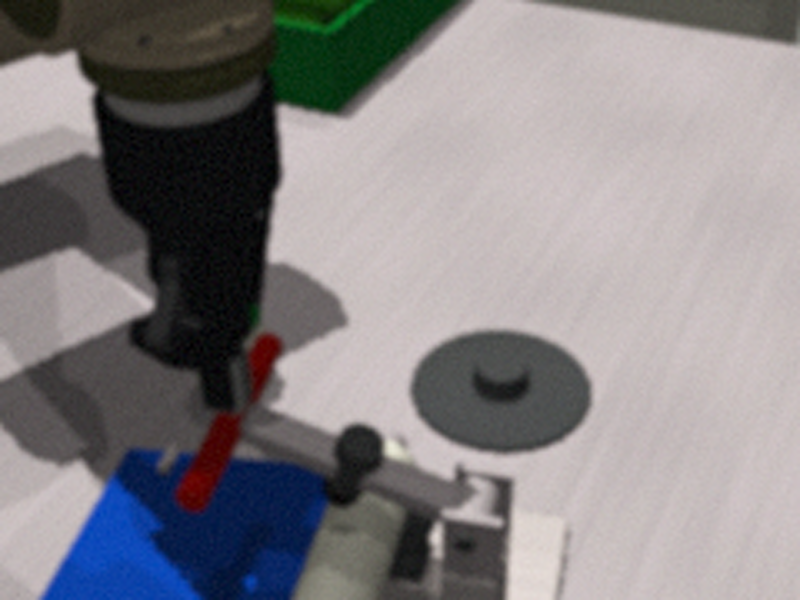

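View pics/mw.png

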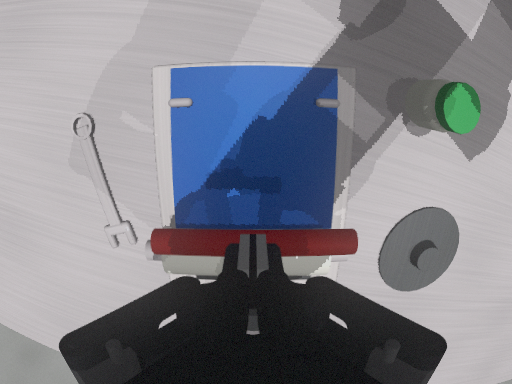

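```bash
python3 -c "
from h import *
from rig import capture,ctrl
q=np.load('q.npy')
s=ctrl.sense();sc=capture('scene');p=capture('wrist');T=rot(s)
for a in(.3,.35,.4,.45,.5):
  for dz in(-5,0,5):
    x,z=65-130*np.cos(a),121+dz+130*np.sin(a); P=c2w(q,[[x,-60,z],[x,60,z]]);print(a,dz,round(x),round(z),wproj(p,s,P).round(0).tolist(),((proj(sc,P)-[140,100])*800/240).round().tolist())
print([((proj(sc,[s['eef_pos']+T@np.array([-30,y,0])])-[140,100])*800/240).round().tolist() for y in(-11,0,11)])
st()"
```

```text
0.3 -5 -59 154 [[151.0, 235.0], [350.0, 234.0]] [[190.0, 508.0], [269.0, 348.0]]
0.3 0 -59 159 [[149.0, 238.0], [352.0, 238.0]] [[188.0, 501.0], [268.0, 341.0]]
0.3 5 -59 164 [[146.0, 242.0], [355.0, 242.0]] [[187.0, 493.0], [267.0, 334.0]]
0.35 -5 -57 161 [[149.0, 242.0], [352.0, 242.0]] [[192.0, 500.0], [271.0, 340.0]]
0.35 0 -57 166 [[146.0, 246.0], [355.0, 246.0]] [[191.0, 492.0], [271.0, 333.0]]
0.35 5 -57 171 [[143.0, 251.0], [358.0, 250.0]] [[190.0, 485.0], [270.0, 325.0]]
0.4 -5 -55 167 [[146.0, 251.0], [355.0, 251.0]] [[196.0, 491.0], [275.0, 332.0]]
0.4 0 -55 172 [[143.0, 255.0], [358.0, 255.0]] [[194.0, 484.0], [274.0, 324.0]]
0.4 5 -55 177 [[141.0, 260.0], [360.0, 260.0]] [[193.0, 476.0], [273.0, 317.0]]
0.45 -5 -52 173 [[144.0, 260.0], [357.0, 260.0]] [[199.0, 483.0], [279.0, 324.0]]
0.45 0 -52 178 [[141.0, 265.0], [360.0, 265.0]] [[198.0, 475.0], [278.0, 316.0]]
0.45 5 -52 183 [[138.0, 270.0], [363.0, 270.0]] [[197.0, 468.0], [277.0, 309.0]]
0.5 -5 -49 178 [[141.0, 270.0], [360.0, 270.0]] [[204.0, 475.0], [283.0, 316.0]]
0.5 0 -49 183 [[139.0, 275.0], [362.0, 275.0]] [[203.0, 467.0], [282.0, 308.0]]
0.5 5 -49 188 [[136.0, 280.0], [365.0, 280.0]] [[201.0, 459.0], [282.0, 301.0]]
[[[251.0, 410.0]], [[230.0, 407.0]], [[210.0, 404.0]]]
t 22.7 cradle tcp [-59.3   0.2 134.4] F [ 0.04  0.23 -0.27] grip -0.0 j [-0.42  0.41  1.53  0.    1.2  -2.22]
```

Call:
send_rows --rows "0 0.4 0.1 0 0;0 0.8 0.2 0 0;0 1.2 0.3 0 0;0 1.5 0.4 0 0;0 1.8 0.4 0 0;0 2 0.5 0 0"

```text
time_s: 23.3
eef_pos: [527.3, -111.7, 114.1]
ee_rot: [-0.441, 0.553, -0.441, -0.553]
force: [1.1, 0.2, 0.2]
grip_width: 0.003
```

```bash
python3 -c "
from h import *
st()"
```

```text
t 23.3 cradle tcp [-64.3   0.2 114.1] F [ 1.14 -0.03  0.19] grip 0.0 j [-0.43  0.42  1.57  0.    1.15 -2.22]
```

```bash
python3 look.py n 140 380 120 300;  python3 -c "
from h import *
from rig import capture,ctrl
q=np.load('q.npy')
s=ctrl.sense();sc=capture('scene');p=capture('wrist');T=rot(s)
for a in(.05,.1,.15,.2,.25):
  for dz in(-5,0,5):
    x,z=65-130*np.cos(a),121+dz+130*np.sin(a); P=c2w(q,[[x,-60,z],[x,60,z]]);print(a,dz,round(x),round(z),wproj(p,s,P).round(0).tolist(),((proj(sc,P)-[140,120])*800/240).round().tolist())
"
```

```text
t 23.3 cradle tcp [-64.3   0.2 114.1] F [ 1.14 -0.03  0.19] grip 0.0 j [-0.43  0.42  1.57  0.    1.15 -2.22]
0.05 -5 -65 122 [[157.0, 226.0], [345.0, 226.0]] [[187.0, 485.0], [264.0, 324.0]]
0.05 0 -65 127 [[154.0, 229.0], [347.0, 229.0]] [[186.0, 478.0], [263.0, 317.0]]
0.05 5 -65 132 [[152.0, 233.0], [349.0, 233.0]] [[184.0, 471.0], [263.0, 311.0]]
0.1 -5 -64 129 [[154.0, 231.0], [347.0, 231.0]] [[186.0, 476.0], [264.0, 315.0]]
0.1 0 -64 134 [[151.0, 235.0], [350.0, 234.0]] [[185.0, 469.0], [263.0, 309.0]]
0.1 5 -64 139 [[149.0, 238.0], [352.0, 238.0]] [[184.0, 462.0], [262.0, 302.0]]
0.15 -5 -64 135 [[151.0, 237.0], [350.0, 237.0]] [[186.0, 468.0], [264.0, 307.0]]
0.15 0 -64 140 [[148.0, 241.0], [353.0, 241.0]] [[185.0, 461.0], [263.0, 300.0]]
0.15 5 -64 145 [[146.0, 245.0], [355.0, 245.0]] [[184.0, 453.0], [263.0, 293.0]]
0.2 -5 -62 142 [[148.0, 243.0], [353.0, 243.0]] [[187.0, 459.0], [265.0, 298.0]]
0.2 0 -62 147 [[145.0, 248.0], [356.0, 247.0]] [[185.0, 452.0], [264.0, 291.0]]
0.2 5 -62 152 [[142.0, 252.0], [358.0, 252.0]] [[184.0, 444.0], [264.0, 284.0]]
0.25 -5 -61 148 [[145.0, 251.0], [356.0, 251.0]] [[188.0, 450.0], [267.0, 290.0]]
0.25 0 -61 153 [[142.0, 255.0], [359.0, 255.0]] [[187.0, 443.0], [266.0, 283.0]]
0.25 5 -61 158 [[139.0, 260.0], [362.0, 260.0]] [[185.0, 435.0], [265.0, 276.0]]
```

View pics/ns.png

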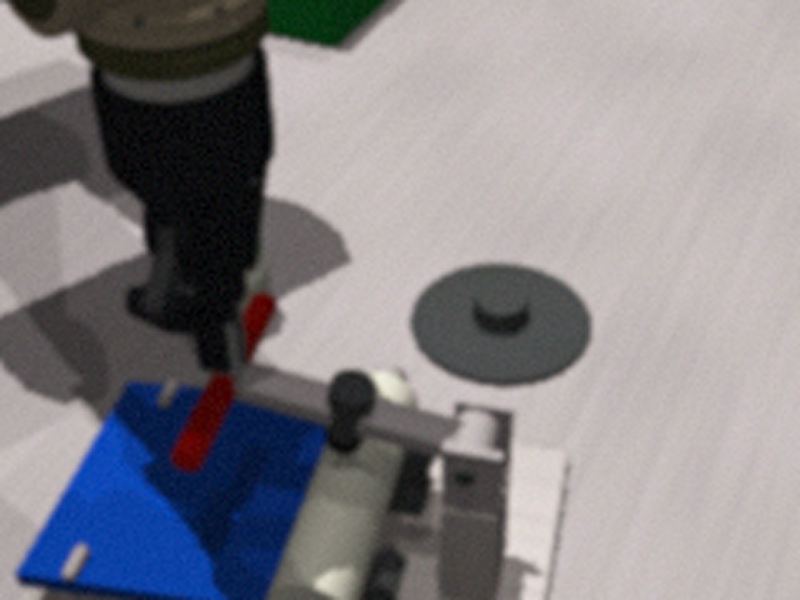

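View pics/nw.png

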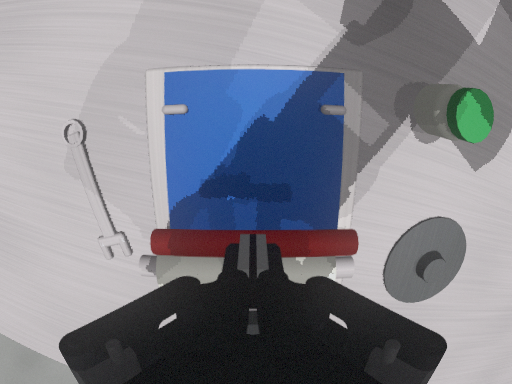

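Call:
send_rows --rows "0 0.2 0 0 0;0 0.4 0 0 0;0 0.6 0 0 0;0 0.8 0.05 0 0"

```text
time_s: 23.9
eef_pos: [526.7, -111.9, 106.2]
ee_rot: [-0.441, 0.553, -0.441, -0.553]
force: [-0.2, 0.5, 1.0]
grip_width: -0.005
```

Call:
send_rows --rows "0 0.1 0 0 0;0 0.2 0 0 0;0 0.3 0 0 0"

```text
time_s: 24.2
eef_pos: [526.6, -111.9, 103.3]
ee_rot: [0.441, -0.553, 0.441, 0.553]
force: [-1.4, -0.7, 1.4]
grip_width: -0.002
```

Call:
send_rows --rows "0 0.1 0 0 0;0 0.2 0 0 0"

```text
time_s: 24.4
eef_pos: [526.6, -111.9, 101.3]
ee_rot: [0.441, -0.553, 0.441, 0.553]
force: [-1.1, 0.3, 1.4]
grip_width: 0.002
```

Call:
send_rows --rows "0 0.1 0 0 0;0 0.2 0 0 0"

```text
time_s: 24.6
eef_pos: [526.5, -111.9, 99.4]
ee_rot: [0.441, -0.553, 0.441, 0.553]
force: [-2.7, -1.6, 4.0]
grip_width: -0.001
```

Call:
send_rows --rows "0 0.1 0 0 0;0 0.15 0 0 0"

```text
time_s: 24.8
eef_pos: [526.4, -112.0, 98.0]
ee_rot: [0.441, -0.553, 0.441, 0.553]
force: [-4.4, -1.1, 5.0]
grip_width: -0.001
```

Call:
send_rows --rows "0 0.1 0 0 0"

```text
time_s: 24.9
eef_pos: [526.5, -112.0, 97.1]
ee_rot: [0.441, -0.553, 0.441, 0.553]
force: [-4.3, -0.1, 6.1]
grip_width: 0.003
```

Call:
send_rows --rows "0 0.1 0 0 0"

```text
time_s: 25.0
eef_pos: [526.4, -112.0, 96.2]
ee_rot: [0.441, -0.553, 0.441, 0.553]
force: [-4.7, -0.2, 7.1]
grip_width: -0.003
```

Call:
send_rows --rows "0 0 0 0 0;0 0 0 0 0;0 0 0 0 0"

```text
time_s: 25.3
eef_pos: [526.6, -112.0, 96.1]
ee_rot: [-0.441, 0.553, -0.441, -0.553]
force: [-5.0, -1.1, 5.5]
grip_width: 0.002
```

```bash
python3 look.py o 140 380 120 300
```

```text
t 25.3 cradle tcp [-65.1   0.1  96.1] F [-5.08  0.07  5.48] grip 0.0 j [-0.43  0.44  1.59 -0.    1.1  -2.22]
```

View pics/os.png

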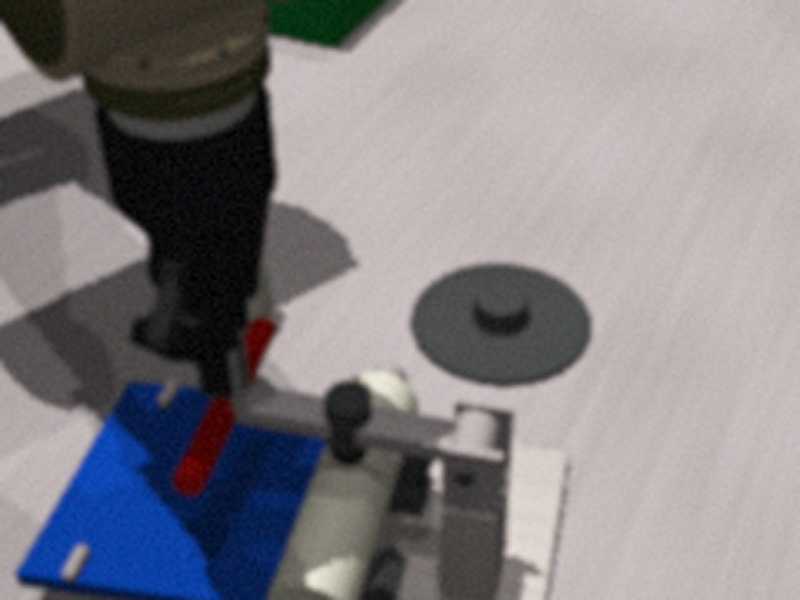

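Call:
send_rows --rows "0 -0.1 0 0 0;0 -0.1 0 0 0"

```text
time_s: 25.6
eef_pos: [526.9, -111.9, 96.8]
ee_rot: [-0.441, 0.553, -0.441, -0.553]
force: [0.6, 0.2, 0.0]
grip_width: 0.0
```

Call:
send_rows --rows "0 -0.1 0 0 0;0 -0.1 0 0 0"

```text
time_s: 25.8
eef_pos: [526.8, -111.9, 97.9]
ee_rot: [-0.441, 0.553, -0.441, -0.553]
force: [-0.0, -0.1, 0.2]
grip_width: -0.003
```

Call:
send_rows --rows "0 -0.2 0 0 0;0 -0.2 0 0 0"

```text
time_s: 26.0
eef_pos: [526.8, -112.0, 100.1]
ee_rot: [-0.441, 0.553, -0.441, -0.553]
force: [0.4, 0.3, 0.2]
grip_width: 0.002
```

Call:
send_rows --rows "0 -1.5 0 0 0;0 -4 0.5 0 0;0 -8 2 0 0;0 -12 5 0 0;0 -14 8 0 0;0 -14 11 3 0;0 -14 13 6 0;0 -14 15 10 0;0 -14 15 12 0;0 -14 15 12 0;0 -14 15 12 0"

```text
time_s: 27.1
eef_pos: [354.0, -28.7, 240.1]
ee_rot: [-0.441, 0.553, -0.441, -0.553]
force: [0.4, -0.1, -0.1]
grip_width: 0.001
```

```bash
python3 look.py p 140 380 130 310;  python3 -c "
from h import *
from rig import capture,ctrl,nets
q=np.load('q.npy')
s=ctrl.sense();sc=capture('scene');tp=capture('top');T=rot(s)
cv2.imwrite('pics/pt.png',cv2.resize(tp['pixels'][60:240,230:470,::-1],(800,600),interpolation=cv2.INTER_CUBIC))
for dz in(-4,-2,0):
  for a in(-.05,0,.05,.1):
    x,z=65-130*np.cos(a),121+dz+130*np.sin(a); P=c2w(q,[[x,-60,z],[x,60,z]]);print(a,dz,round(x),round(z),((proj(sc,P)-[140,130])*800/240).round().tolist())
for p in(sc,tp):
  for n in('roller_center','disc','jar','wrench'):
    for r in nets.spot_point(p,n)[:1]: print(n,r['location'],w2c(q,[r['location']]).round(1),r['confidence'])
"
```

```text
t 27.1 cradle tcp [-214.7  119.9  240.1] F [ 0.34 -0.22 -0.14] grip 0.0 j [-0.41 -0.11  1.86 -0.    1.39 -2.21]
-0.05 -4 -65 111 [[190.0, 468.0], [266.0, 307.0]]
0 -4 -65 117 [[188.0, 459.0], [265.0, 298.0]]
0.05 -4 -65 123 [[187.0, 451.0], [264.0, 289.0]]
0.1 -4 -64 130 [[186.0, 442.0], [264.0, 281.0]]
-0.05 -2 -65 113 [[190.0, 466.0], [266.0, 304.0]]
0 -2 -65 119 [[188.0, 457.0], [264.0, 295.0]]
0.05 -2 -65 125 [[186.0, 448.0], [264.0, 287.0]]
0.1 -2 -64 132 [[186.0, 439.0], [263.0, 278.0]]
-0.05 0 -65 115 [[189.0, 463.0], [265.0, 301.0]]
0 0 -65 121 [[187.0, 454.0], [264.0, 293.0]]
0.05 0 -65 127 [[186.0, 445.0], [263.0, 284.0]]
0.1 0 -64 134 [[185.0, 436.0], [263.0, 275.0]]
roller_center [591.8, -105.9, 71.3] [[-0.2 -8.6 71.3]] 0.72
disc [590.2, 135.2, 0.6] [[ 52.2 226.8   0.6]] 0.75
jar [407.4, 63.2, -2.5] [[-142.   197.5   -2.5]] 0.7
wrench [580.8, -285.2, -2.4] [[ -51.1 -180.9   -2.4]] 0.95
roller_center [590.9, -101.5, 71.2] [[-0.1 -4.1 71.2]] 0.9
disc [586.4, 136.4, 0.6] [[ 48.8 228.8   0.6]] 0.66
jar [407.8, 60.8, 2.7] [[-142.2  195.1    2.7]] 0.97
wrench [581.8, -284.6, 0.2] [[ -49.9 -180.5    0.2]] 0.97
```

View pics/ps.png

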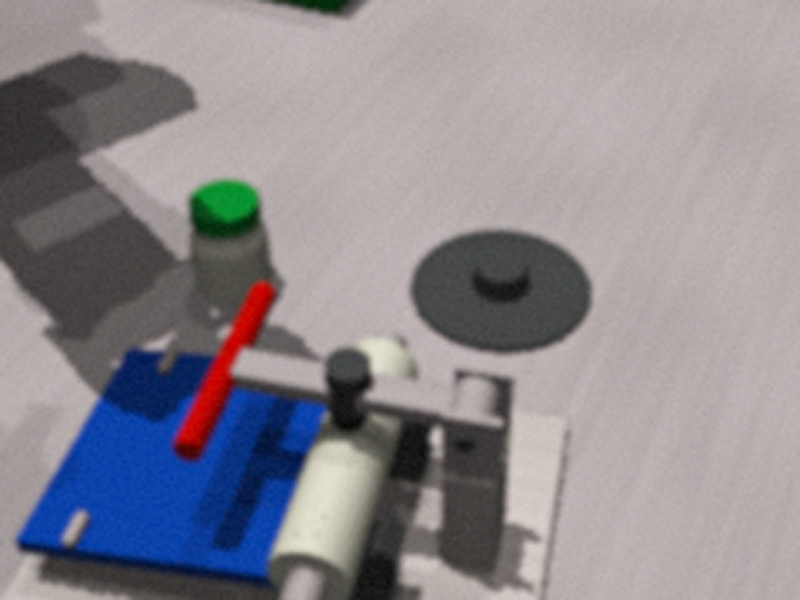

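View pics/pt.png

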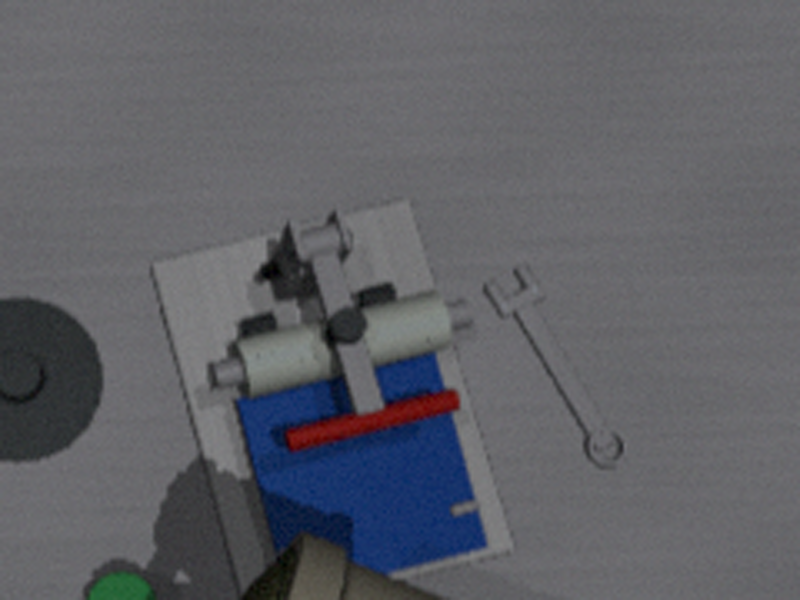

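```bash
python3 -c "
from rig import workorder
print(workorder.finish_job())"
```

```text
the job is handed in; nothing more can be done
None
```

The roller is seated in both vee blocks, the clamp is down on it, and the job is handed in. It took about 27 s on the robot's clock, and no verdict was reported.

**What I did:** I pushed the roller up the ramp with the open fingers. It rolled over the lip and settled on its own while the lever was still open. I then swung the lever over from behind and pressed it down from above with the shut fingers, and withdrew.

**Last checks:**
- **Roller position:** the networks put its centre at x about 0 mm, y between −4 and −9 mm, and z about 71 mm in the cradle frame. All of these are within tolerance.
- **Clamp force:** the plunger met the roller with the tool at about z = 101 mm, and the push rose about 1.1 N per mm to 7.1 N at the crossbar. I estimate about 11 N at the plunger; there was no direct reading.
- **Lever holding:** after release the force went to zero within 1 mm of lift. The crossbar stayed where I had left it in the pictures.
- **Bystanders:** the disc, jar and wrench show no movement beyond the networks' few millimetres of error.

**What disagreed:**
- **Finger length:** the real fingertips sit about 30 mm behind the reported tool point when shut, and about 42 mm when open. My first push therefore passed just over the roller without moving it or registering any force. I measured the offset from the camera views and corrected for it.
- **Sideways force:** while pressing the lever I also read about 5 N of unexplained sideways force, which vanished on release.
- **Static hold:** the push at the crossbar read 5.5 N while I held still, below the 7.1 N measured while moving.

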